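Find the stripped bearing-cap bolt and hold its cap open

ROBOT

A 7-joint arm with a two-finger parallel gripper is mounted at the origin on the work surface. World frame = base frame: x ahead of the robot, y to its left, z up, the work surface at z = 0. Lengths are in m, angles in rad, forces in N, time in s.
With the tool pointing down it reaches from about 0.4 to 0.925 m from the base axis. Payload 4.1 kg.
Tool frame: the origin (TCP) lies midway between the tips of the shut fingers; the grasp point (between the pads) lies 19 mm behind it; z points along the fingers, x is the direction in which the jaws open and shut, and the axes are right-handed (so a half turn about z gives the same grasp; the last joint's range is limited). The gripper opens to 85 mm and grips with 20 to 120 N. Pads are 22 mm wide; open, the fingers measure 114 mm over their backs; the gripper's body (76 mm by 85 mm) begins 54 mm behind the grasp point. The pads swing forward as they close: fully open they stand 13 mm farther back than shut.
Start: joints at [1.091, 0.398, 0.045, 1.537, -0.019, 1.207, -0.051], TCP at [0.242, -0.603, 0.207] pointing down, gripper open.
Joint ranges: [-2.82, 2.82], [-0.49, 2.23], [-1.37, 1.46], [0, 2.46], [-1.36, 4.5], [0.23, 2], [-2.94, 2.94]. Speed limits (rad/s): [2.57, 2.57, 3.14, 3.14, 3.14, 3.14, 3.14].

INTERFACE

Orientations are given as a 3x3 rotation matrix whose columns are the frame's x, y, z axes.
In Python, from workcell import readout, camera, workorder gives the robot as it stands.
- The arm moves only by the shell command python3 -m pendant 'ROWS'. ROWS is a JSON object of lists of equal length, an entry for each row: "claw": the opening, from -1 (shut) to 1 (fully open); "xyz": the shift along the world's x, y, z in mm, a list of three; "turn": the turn, a rotation vector about the world's x, y, z in degrees, a list of three. A call has 1 to 8 rows; each row shifts and turns the pose as measured when the row begins; what a row does not reach is not made up. A row lasts 1/12 s, in which the tool goes at most 41.7 mm and 7.16 degrees, less where a joint would pass 70% of its speed; a pose out of reach is approached as far as the arm can. A call with a gripper value outside its range is refused whole. The fingers move at their own pace and stop on an object; the grip force is fixed at half the most. Time passes only in rows, so rows that do not move let the fingers close. It gives the time, the measured TCP pose, the force and the opening at its end, in the units of the state.
- readout.state(): the state, without advancing time (a new reading comes with each control period).
- camera(name): name is "scene" or "top" or "wrist"; returns a dict with "color" (400x640x3 uint8, red, green, blue), "mtx" (3x3 intrinsics, pixels), "rvec" (rotation vector, rad) and "tvec" (3), from world to camera coordinates, as OpenCV has them. Camera axes: x right, y down, z forward; pixel columns grow to the right and rows downward; lengths in m; the calibration is good to about 2 mm. A picture is of the moment at which its call begins. There is no depth.
- workorder.job_done(): hands the job in, once; it reports no verdict.
The state is a dict: "time": time; "q": joint angles; "qd": joint speeds; "joint_torque": joint torques, N m; "eef_pos": TCP position; "ee_rot": TCP orientation; "force": force on the tool from outside, world axes, zero at the start; "moment": the same for the moment, N m; "gripper_width": finger opening in m.
Only numpy, scipy, OpenCV 4.12 (cv2) and the standard library are available. Lean on these libraries where they do the work, as an engineer would, in place of code of your own. Each camera call takes 0.05 s, during which the arm holds its last target.

TASK

One of the three bolts that close the spindle's bearing caps has lost its thread: it looks like the others but gives when tapped. Take the brass rod from the tool block and touch its tip lightly down on top of each bolt head, all three in turn starting from the end next to the block, then stand the rod back in its hole. Lift the loose bolt's cap by its tongue to about 45 degrees and finish holding it there, because it falls shut when let go, and leave everything else on the bench undisturbed.

Things in the scene. Friction and masses are not known exactly. Their poses are not given: they have to be found in the camera images.
- stand: Grey bearing stand fixed to the bench: base 116 x 370 mm, 22 mm high; along its y axis a steel spindle in three pedestals 120 mm apart, each with an aluminium cap 36 mm wide hinged on the far (+x) side. Origin: centre of the underside; -x faces the robot (bolts and tongues there), +y its left; yaw varies. Spindle axis 74 mm up, caps' crowns 107 mm.
- cap_1 (a joint): Opening angle of the cap at the end next to the tool block (robot's left, +y): 0 shut, to 1.4 rad as its robot-side end is lifted. Hinge axis parallel to stand y, 80 mm above the bench, 44 mm to +x of the stand's origin. Cap and bolt weigh 0.27 kg and fall shut when let go. While its bolt's thread holds, the cap cannot be opened.
- tongue_1 (a point): Where to pinch the lifting tongue of cap 1 (at the end next to the tool block (robot's left, +y)): flat, 18 mm wide across stand y, 11 mm thick, standing 44 mm out from the cap towards the robot, free on both sides and for 50 mm below. Point at mid-thickness, 113 mm from the hinge axis and level with it when shut (80 mm up), 32 mm from the bolt's axis. Axes as the stand's when shut.
- bolt_1: Captive steel hexagon bolt of cap 1 (at the end next to the tool block (robot's left, +y)), head 17 mm across flats on a small spring. Origin: centre of the head's top, 103 mm above the bench, 81 mm from the hinge axis; z up. All three look the same; pressed down, a sound one hardly moves, the one with its thread gone sinks up to 5 mm under about 3 N and springs back.
- cap_2 (a joint): Opening angle of the cap in the middle: 0 shut, to 1.4 rad as its robot-side end is lifted. Hinge axis parallel to stand y, 80 mm above the bench, 44 mm to +x of the stand's origin. Cap and bolt weigh 0.27 kg and fall shut when let go. While its bolt's thread holds, the cap cannot be opened.
- tongue_2 (a point): Where to pinch the lifting tongue of cap 2 (in the middle): flat, 18 mm wide across stand y, 11 mm thick, standing 44 mm out from the cap towards the robot, free on both sides and for 50 mm below. Point at mid-thickness, 113 mm from the hinge axis and level with it when shut (80 mm up), 32 mm from the bolt's axis. Axes as the stand's when shut.
- bolt_2: Captive steel hexagon bolt of cap 2 (in the middle), head 17 mm across flats on a small spring. Origin: centre of the head's top, 103 mm above the bench, 81 mm from the hinge axis; z up. All three look the same; pressed down, a sound one hardly moves, the one with its thread gone sinks up to 5 mm under about 3 N and springs back.
- cap_3 (a joint): Opening angle of the cap at the far end from the tool block (robot's right, -y): 0 shut, to 1.4 rad as its robot-side end is lifted. Hinge axis parallel to stand y, 80 mm above the bench, 44 mm to +x of the stand's origin. Cap and bolt weigh 0.27 kg and fall shut when let go. While its bolt's thread holds, the cap cannot be opened.
- tongue_3 (a point): Where to pinch the lifting tongue of cap 3 (at the far end from the tool block (robot's right, -y)): flat, 18 mm wide across stand y, 11 mm thick, standing 44 mm out from the cap towards the robot, free on both sides and for 50 mm below. Point at mid-thickness, 113 mm from the hinge axis and level with it when shut (80 mm up), 32 mm from the bolt's axis. Axes as the stand's when shut.
- bolt_3: Captive steel hexagon bolt of cap 3 (at the far end from the tool block (robot's right, -y)), head 17 mm across flats on a small spring. Origin: centre of the head's top, 103 mm above the bench, 81 mm from the hinge axis; z up. All three look the same; pressed down, a sound one hardly moves, the one with its thread gone sinks up to 5 mm under about 3 N and springs back.
- block: Light wooden tool block, 100 x 75 mm, 70 mm high, fixed to the bench, on the robot's left. Origin at the centre of its underside. Five short steel punches stick up 10 to 14 mm from its top, 42 mm and more to block +x of the rod's hole.
- hole (a point): Centre of the mouth of the rod's hole in the top face of the tool block, 70 mm above the bench: upright, right through, 18 mm in diameter.
- rod_grip (a point): Middle of the round brass handle (16 mm diameter, 60 mm long) of the sounding rod, where to hold it. Below the handle a black round hand guard, 30 mm across, 6 mm thick, rests on the block's top, and a 12 mm shank 60 mm long hangs in the hole. So this point starts 36 mm above the block's top. 126 mm overall, about 150 g. z up along the rod.
- rod_tip (a point): Centre of the rod's blunt lower tip (8 mm across), on its axis, 96 mm below rod_grip; 60 mm below the underside of the guard.
- hammer: Bystander: a hammer lying on the bench.
- wrench: Bystander: a steel wrench lying on the bench between robot and stand.
- bush: Bystander: a turned steel bush, 38 mm across and 28 mm high.
- slip: Bystander: a steel slip gauge, 9 x 60 mm, 30 mm high, standing on edge.
- vblock: Bystander: a steel V-block, 60 x 46 mm, 40 mm high.
- spare_bolt: Bystander: a loose bolt standing on its head, 20 mm across and 58 mm high.
- bore_gauge: Bystander: a dial bore gauge, 330 mm long, lying along x (origin under its dial) on the bench to the robot's right.
Not all that is in view belongs to the job. Of the things shaped like the part that bears rod_grip, the brass one is meant.

How it is judged:
On the way, in this order (a step that is already met when the one before it is completed fails the run):
1. the held rod's tip is touched down on top of the bolt head at the end next to the tool block (robot's left, +y) (contact force between rod and bolt_1 above 1 N and horizontal distance between rod_tip and bolt_1 below 0.012 m and z of rod_tip in the frame of bolt_1 above -0.003 m and contact force between the fingers and rod above 0.5 N), for 0.02 s.
2. the held rod's tip is touched down on top of the bolt head in the middle (contact force between rod and bolt_2 above 1 N and horizontal distance between rod_tip and bolt_2 below 0.012 m and z of rod_tip in the frame of bolt_2 above -0.003 m and contact force between the fingers and rod above 0.5 N), for 0.02 s.
3. the held rod's tip is touched down on top of the bolt head at the far end from the tool block (robot's right, -y) (contact force between rod and bolt_3 above 1 N and horizontal distance between rod_tip and bolt_3 below 0.012 m and z of rod_tip in the frame of bolt_3 above -0.003 m and contact force between the fingers and rod above 0.5 N), for 0.02 s.
4. the rod stands back in its hole, guard on the block, let go (horizontal distance between rod_tip and hole below 0.008 m and z of rod_tip in the frame of hole below -0.05 m and angle between rod_tip's own z axis and vertical below 0.1 rad and contact force between the fingers and rod below 0.05 N), for 0.2 s.
At the end, for the whole second after the job is handed in: The loose bolt's cap is held at its tongue (fingers touching with over 0.3 N, grasp point within 45 mm) steady at 0.5 to 1.15 rad (29 to 66 degrees) open, clear of the rod; the rod stands upright in its hole (tip within 8 mm of its axis and 50 mm or more below the block's top), let go (all of step 4 and ((value of joint cap_1 between 0.5 and 1.15 rad and velocity of joint cap_1 between -0.1 and 0.1 rad/s and contact force between the fingers and cap_1 above 0.3 N and distance between the grasp point and tongue_1 below 0.045 m and contact force between cap_1 and rod below 0.05 N) or (value of joint cap_2 between 0.5 and 1.15 rad and velocity of joint cap_2 between -0.1 and 0.1 rad/s and contact force between the fingers and cap_2 above 0.3 N and distance between the grasp point and tongue_2 below 0.045 m and contact force between cap_2 and rod below 0.05 N) or (value of joint cap_3 between 0.5 and 1.15 rad and velocity of joint cap_3 between -0.1 and 0.1 rad/s and contact force between the fingers and cap_3 above 0.3 N and distance between the grasp point and tongue_3 below 0.045 m and contact force between cap_3 and rod below 0.05 N))); the arm keeps its last pose, push and grip.
It fails at once if a bolt is struck harder than 50 N with the rod (contact force between rod and bolt_1 above 50 N or contact force between rod and bolt_2 above 50 N or contact force between rod and bolt_3 above 50 N).
It fails at once if a bystander is moved more than 30 mm (distance of any of hammer, wrench, bush, slip, vblock, spare_bolt, bore_gauge from where it was at the start of the episode above 0.03 m).
It also fails if it takes over 64 s, if anything falls off the work surface, if the arm or the gripper's body presses on something with over 40 N, if the wrist force passes 120 N, or if a joint passes its speed limit or range.

## Working session

There is one attempt and no reset: what is moved stays moved. The work goes in short steps, Python scripts to look and compute and a shell command to move; the robot and the scene stay as the last step left them, time stands still between calls to the robot, and variables do not carry over. Pictures are saved under pics/ and viewed, and the job is handed in when it is done.

```bash
ls; mkdir -p pics; python3 - <<'E'
from workcell import readout, camera
import cv2
s=readout.state();print({k:(v if not hasattr(v,'round') else v) for k,v in s.items()})
for n in("scene","top","wrist"):
    c=camera(n);cv2.imwrite(f"pics/{n}0.png",c["color"][:,:,::-1]);print(n,c["mtx"],c["rvec"],c["tvec"])
E
```

```text
pics
{'time': 0.0, 'q': array([ 1.09098956,  0.39918372,  0.04502471,  1.53791848, -0.01871668,
        1.20687471, -0.05069608]), 'qd': array([-0.00079102,  0.0001265 , -0.00213019, -0.00154245, -0.00174656,
        0.00051731, -0.00027876]), 'joint_torque': array([-6.96456536e-04, -4.75128865e+01,  1.36423476e+00, -2.54218501e+01,
        1.14991356e-02,  9.28718364e-03, -2.97755548e-06]), 'eef_pos': array([ 0.24135351, -0.602782  ,  0.20565155]), 'ee_rot': array([[ 3.71778118e-01, -9.28321244e-01, -8.36421185e-04],
       [-9.28319553e-01, -3.71779041e-01,  1.77556223e-03],
       [-1.95925600e-03,  1.16350957e-04, -9.99998074e-01]]), 'force': array([-0.01258086, -0.00170648, -0.33484862]), 'moment': array([-0.00167912,  0.00931483,  0.01613604]), 'gripper_width': 0.08528410300865173}
scene [[368.53215785   0.         317.45545498]
 [  0.         368.53215785 204.8069299 ]
 [  0.           0.           1.        ]] [ 0.94244045  2.69641707 -0.7746375 ] [ 0.43725828 -0.19703186  1.24834461]
top [[421.63119635   0.         316.25115433]
 [  0.         421.63119635 202.62873201]
 [  0.           0.           1.        ]] [ 2.1619012  -2.17256109  0.13234422] [-0.01833232  0.53687994  1.2552794 ]
wrist [[308.88870942   0.         320.90614319]
 [  0.         308.88870942 203.25048857]
 [  0.           0.           1.        ]] [-2.37257273  1.60610258  0.26106789] [-0.64943782 -0.04087972  0.37989302]
```

View pics/scene0.png

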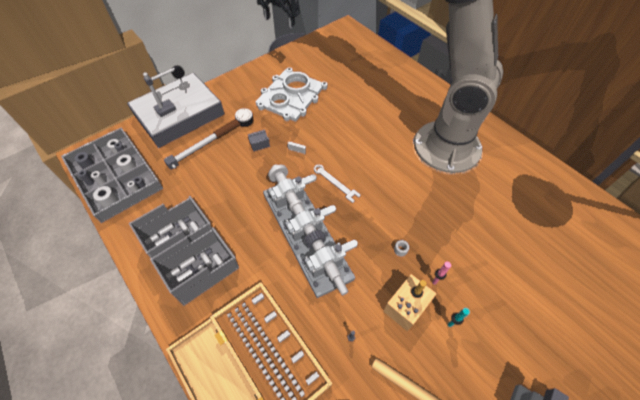

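View pics/top0.png

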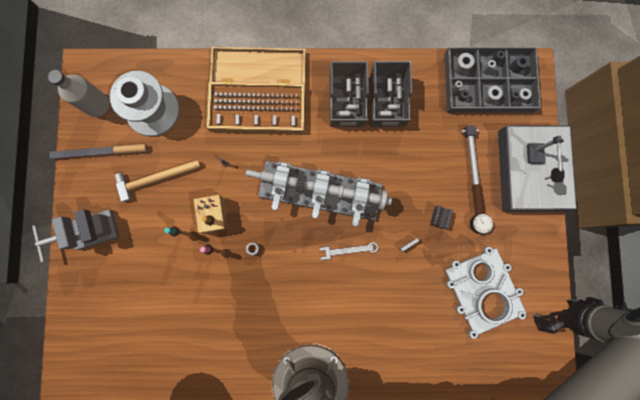

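View pics/wrist0.png

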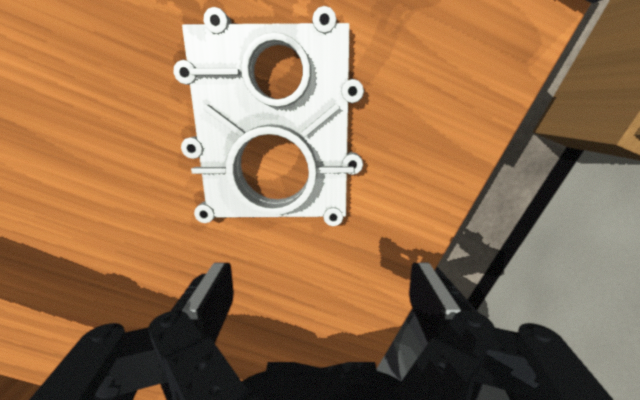

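The pictures show the stand centred near top (320,190), the block near (209,213) with the brass rod near its front edge at about (210,222), the bush at (252,249) and the wrench at (350,250). Teal and pink decoys stand on the bench. I'll zoom in.

```bash
python3 - <<'E'
import cv2
a=cv2.imread("pics/top0.png")
cv2.imwrite("pics/topz.png",cv2.resize(a[140:265,150:410],None,fx=3,fy=3,interpolation=cv2.INTER_CUBIC))
a=cv2.imread("pics/scene0.png")
cv2.imwrite("pics/scenez.png",cv2.resize(a[150:345,250:480],None,fx=3,fy=3,interpolation=cv2.INTER_CUBIC))
E
```

```text
(no output)
```

View pics/topz.png

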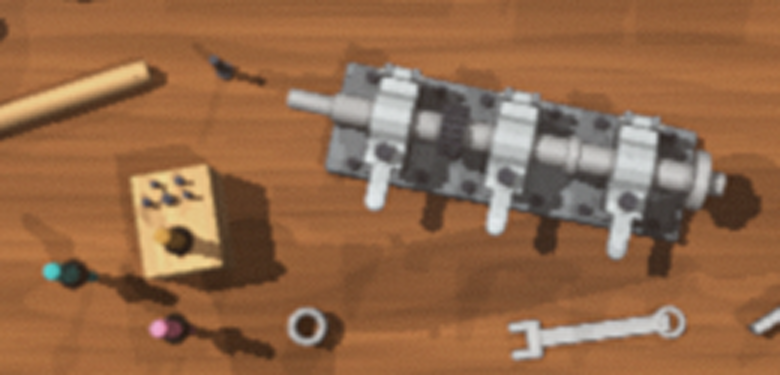

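View pics/scenez.png

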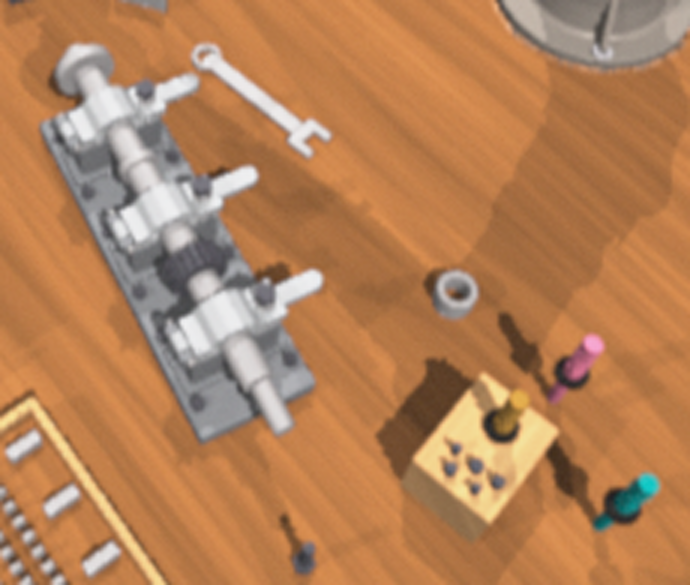

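```bash
cat > h.py <<'E'
import numpy as np, cv2
from scipy.optimize import least_squares
def ray(c,uv):
    R,_=cv2.Rodrigues(np.array(c["rvec"],float));p=cv2.undistortPoints(np.array([[uv]],float),np.array(c["mtx"]),None)[0,0]
    return -R.T@np.array(c["tvec"]).ravel(), R.T@np.array([*p,1])
def atz(c,uv,z):
    o,d=ray(c,uv);return o+d*(z-o[2])/d[2]
def proj(c,P):
    return cv2.projectPoints(np.array(P,float).reshape(-1,3),np.array(c["rvec"]),np.array(c["tvec"]),np.array(c["mtx"]),None)[0].reshape(-1,2)
def fit_stand(obs,x0=(0.62,0,0)):
    # obs: list (cam, local pt, uv)
    def P(p,l):
        c,s=np.cos(p[2]),np.sin(p[2]);return [p[0]+c*l[0]-s*l[1],p[1]+s*l[0]+c*l[1],l[2]]
    f=lambda p:np.concatenate([proj(c,P(p,l))[0]-uv for c,l,uv in obs])
    r=least_squares(f,x0);return r.x,r.fun.reshape(-1,2),P
BOLT=[[-.037,.12-.12*i,.103] for i in range(3)]
TONG=[[-.069,.12-.12*i,.080] for i in range(3)]
E
python3 - <<'E'
from h import *
from workcell import camera
T=camera("top");S=camera("scene")
t=lambda x,y:(150+(x+.5)/3-.5,140+(y+.5)/3-.5)
s=lambda x,y:(250+(x+.5)/3-.5,150+(y+.5)/3-.5)
tb=[t(386,152),t(506,177),t(628,202)]; sb=[s(264,290),s(201,184),s(145,89)]
for a,b in zip(tb,sb): print(atz(T,a,.103).round(4),atz(S,b,.103).round(4))
x,r,P=fit_stand([(T,l,u) for l,u in zip(BOLT,tb)]+[(S,l,u) for l,u in zip(BOLT,sb)])
print("stand",x.round(4),r.round(1).tolist())
for l in BOLT+TONG: print(np.round(P(x,l),4))
print("rod top",atz(T,t(164,235),.136),atz(S,s(519,400),.136))
print("guard",atz(T,t(182,240),.076),atz(S,s(503,422),.076))
print("block corners T",[atz(T,t(*u),.07).round(4).tolist() for u in [(131,177),(205,165),(222,266),(145,278)]])
print("block corners S",[atz(S,s(*u),.07).round(4).tolist() for u in [(405,478),(484,374),(557,430),(478,540)]])
print("bush",atz(T,t(306,326),.028),"pink",atz(T,t(160,328),.1),"wrench",atz(T,t(520,340),.005),atz(T,t(670,322),.005))
E
```

```text
[0.5647 0.0888 0.103 ] [0.5644 0.0895 0.103 ]
[ 0.54   -0.0264  0.103 ] [ 0.5409 -0.026   0.103 ]
[ 0.5153 -0.1432  0.103 ] [ 0.517  -0.1415  0.103 ]
stand [ 0.5765 -0.0342 -0.207 ] [[-0.7, -0.1], [0.1, -0.1], [0.3, -0.1], [0.2, 0.5], [0.0, -0.3], [-0.2, -0.8]]
[0.565  0.0908 0.103 ]
[ 0.5403 -0.0266  0.103 ]
[ 0.5156 -0.1441  0.103 ]
[0.5336 0.0974 0.08  ]
[ 0.509  -0.0201  0.08  ]
[ 0.4843 -0.1375  0.08  ]
rod top [0.48316629 0.29134733 0.136     ] [0.48241836 0.29429934 0.136     ]
guard [0.48289186 0.28913204 0.076     ] [0.47895134 0.29298725 0.076     ]
block corners T [[0.5457, 0.3421, 0.07], [0.5573, 0.2697, 0.07], [0.4577, 0.251, 0.07], [0.4464, 0.3257, 0.07]]
block corners S [[0.5718, 0.2755, 0.07], [0.4582, 0.2535, 0.07], [0.4467, 0.3247, 0.07], [0.5611, 0.3458, 0.07]]
bush [0.39927263 0.17444289 0.028     ] pink [0.3976957  0.30219813 0.1       ] wrench [ 0.38399927 -0.04107886  0.005     ] [ 0.40149316 -0.19509252  0.005     ]
```

Both cameras agree: the rod axis is near (0.481, 0.292) and the stand is at (0.5765, -0.034) with yaw -0.207. I'll lift and start moving over now.

```bash
python3 -m pendant '{"claw":[1,1,1,1,1,1,1,1],"xyz":[[25,0,30],[30,25,20],[30,30,0],[30,30,0],[30,30,0],[30,30,0],[20,35,0],[5,40,0]],"turn":[[0,0,-2],[0,0,-2],[0,0,-2],[0,0,-2],[0,0,-2],[0,0,-1],[0,0,0],[0,0,0]]}'
```

```text
time: 0.92
eef_pos: [0.4357, -0.3848, 0.2552]
ee_rot: [[0.154, -0.988, -0.005], [-0.988, -0.154, 0.0], [-0.001, 0.005, -1.0]]
force: [0.1, 0.7, 0.9]
gripper_width: 0.0856
```

```bash
python3 -m pendant '{"claw":[1,1,1,1,1,1,1,1],"xyz":[[5,40,0],[5,41,0],[5,41,0],[5,41,0],[5,41,0],[5,41,0],[0,41,0],[0,41,0]],"turn":[[0,0,0],[0,0,0],[0,0,0],[0,0,0],[0,0,0],[0,0,0],[0,0,0],[0,0,0]]}'; python3 -m pendant '{"claw":[1,1,1,1,1,1,1,1],"xyz":[[0,41,0],[0,41,0],[0,41,0],[0,41,0],[0,41,0],[0,41,0],[0,40,0],[0,30,0]],"turn":[[0,0,0],[0,0,0],[0,0,0],[0,0,0],[0,0,0],[0,0,0],[0,0,0],[0,0,0]]}'
```

```text
time: 1.58
eef_pos: [0.4654, -0.054, 0.2552]
ee_rot: [[0.157, -0.988, -0.002], [-0.988, -0.157, -0.001], [0.0, 0.002, -1.0]]
force: [0.9, 0.1, -0.3]
gripper_width: 0.0854
time: 2.25
eef_pos: [0.4614, 0.2712, 0.2572]
ee_rot: [[0.157, -0.988, 0.004], [-0.988, -0.157, -0.001], [0.002, -0.004, -1.0]]
force: [0.2, 0.5, -0.5]
gripper_width: 0.0853
```

```bash
python3 -m pendant '{"claw":[1,1],"xyz":[[0,0,0],[0,0,0]],"turn":[[0,0,-2],[0,0,0]]}'; python3 - <<'E'
from workcell import readout, camera
import cv2,pickle
for n in("wrist","top","scene"):
    c=camera(n);cv2.imwrite(f"pics/{n}1.png",c["color"][:,:,::-1]);pickle.dump({k:c[k] for k in("mtx","rvec","tvec")},open(n+"1.pkl","wb"))
E
```

```text
time: 2.42
eef_pos: [0.4584, 0.281, 0.2573]
ee_rot: [[0.135, -0.991, 0.003], [-0.991, -0.135, 0.005], [-0.004, -0.004, -1.0]]
force: [1.0, -0.4, -0.1]
gripper_width: 0.0855
```

View pics/wrist1.png

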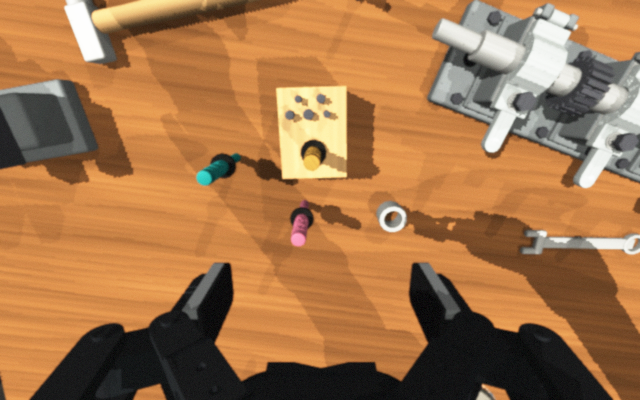

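The wrist view shows the brass handle top at about (311,161), its guard at (314,150), the block corners, and bolt 1 at (525,101).

```bash
python3 - <<'E'
from h import *
import pickle
W=pickle.load(open("wrist1.pkl","rb"))
a=cv2.imread("pics/wrist1.png");cv2.imwrite("pics/wz.png",cv2.resize(a[70:200,260:370],None,fx=5,fy=5,interpolation=cv2.INTER_CUBIC)[:600])
cv2.imwrite("pics/wz2.png",cv2.resize(a[0:200,420:640],None,fx=3,fy=3,interpolation=cv2.INTER_CUBIC)[:600])
print(atz(W,(311,161),.136),atz(W,(314,150),.076), atz(W,(525,101),.103),ray(W,(0,0))[0])
E
```

```text
[0.48428982 0.29405284 0.136     ] [0.48593605 0.2929401  0.076     ] [0.56586666 0.09280299 0.103     ] [0.53800597 0.29081648 0.42456818]
```

View pics/wz.png

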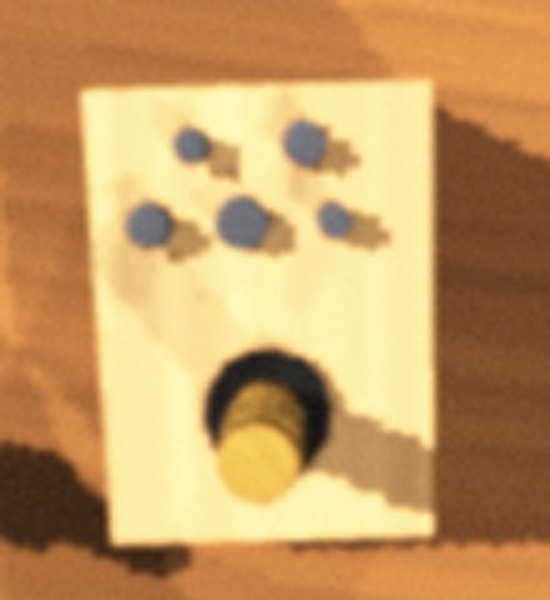

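View pics/wz2.png

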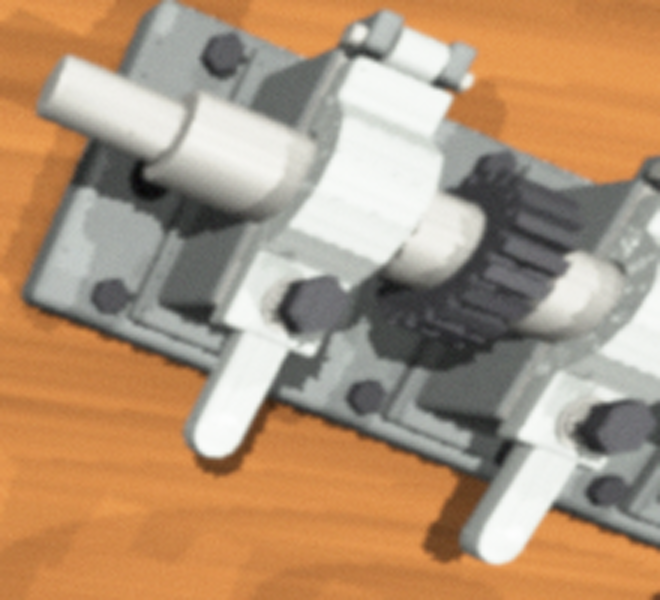

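```bash
python3 - <<'E'
from h import *
import pickle
from workcell import readout
W=pickle.load(open("wrist1.pkl","rb"))
for n,u,z in [("tealtip",(239,156),0),("tealtop",(205,178),.126),("pinktip",(305,204),0),("pinktop",(299,239),.126),("rodtop",(311.9,162.3),.136),("guard",(313.5,151.5),.076),("b1",(524.3,100.5),.103),("b2",(627.5,141.5),.103)]:print(n,atz(W,u,z).round(4))
s=readout.state();print(s["eef_pos"],s["ee_rot"].round(3).tolist())
E
```

```text
tealtip [0.4524 0.3948 0.    ]
tealtop [0.4513 0.3963 0.126 ]
pinktip [0.3956 0.2964 0.    ]
pinktop [0.3983 0.2964 0.126 ]
rodtop [0.4832 0.2931 0.136 ]
guard [0.4842 0.2933 0.076 ]
b1 [0.5662 0.0936 0.103 ]
b2 [ 0.5421 -0.0243  0.103 ]
[0.45913172 0.27853549 0.2573533 ] [[0.132, -0.991, 0.003], [-0.991, -0.132, 0.004], [-0.003, -0.004, -1.0]]
```

```bash
python3 -m pendant '{"claw":[1,1,1,1,1,1],"xyz":[[12,7,-20],[12,8,-30],[0,0,-30],[0,0,-15],[0,0,0],[0,0,0]],"turn":[[0,0,0],[0,0,0],[0,0,0],[0,0,0],[0,0,0],[0,0,0]]}'; python3 - <<'E'
from workcell import readout, camera
import cv2
c=camera("wrist");cv2.imwrite("pics/w2.png",c["color"][:,:,::-1]);print(readout.state()["eef_pos"])
E
```

```text
time: 3.07
eef_pos: [0.4897, 0.2829, 0.1611]
ee_rot: [[0.117, -0.993, 0.011], [-0.993, -0.117, -0.001], [0.002, -0.011, -1.0]]
force: [-0.5, 0.1, -0.0]
gripper_width: 0.0852
[0.48986534 0.2825872  0.16134123]
```

View pics/w2.png

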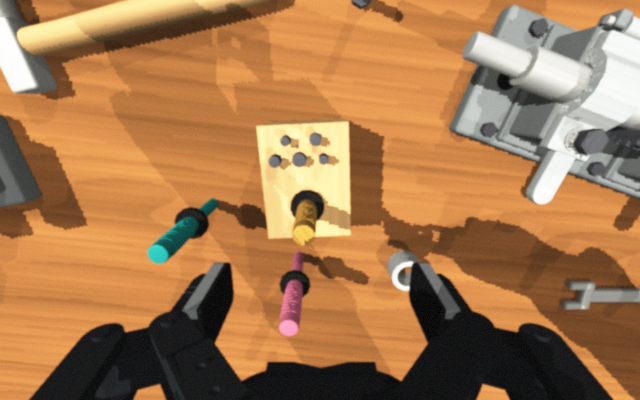

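```bash
python3 -m pendant '{"claw":[1,1,1,1],"xyz":[[-6,10,-5],[0,0,0],[0,0,0],[0,0,0]],"turn":[[0.5,0,0],[0,0,0],[0,0,0],[0,0,0]]}'
```

```text
time: 3.45
eef_pos: [0.4857, 0.2938, 0.1605]
ee_rot: [[0.115, -0.993, 0.019], [-0.993, -0.115, 0.011], [-0.009, -0.02, -1.0]]
force: [-0.4, -0.5, 1.1]
gripper_width: 0.0853
```

```bash
python3 -m pendant '{"claw":[1,1,1,1],"xyz":[[-2,0,-15],[0,0,-15],[0,0,-15],[0,0,-10]],"turn":[[-0.6,1.1,2],[0,0,0],[0,0,0],[0,0,0]]}'
```

```text
time: 3.78
eef_pos: [0.4876, 0.2971, 0.1103]
ee_rot: [[0.152, -0.988, 0.011], [-0.988, -0.152, 0.007], [-0.005, -0.012, -1.0]]
force: [-0.7, -0.2, -0.3]
gripper_width: 0.0851
```

```bash
python3 -m pendant '{"claw":[1,1],"xyz":[[-4,-4,-10],[0,0,-5]],"turn":[[-0.4,0.7,0],[0,0,0]]}'; python3 - <<'E'
from workcell import readout, camera
import cv2
c=camera("wrist");cv2.imwrite("pics/w3.png",c["color"][:,:,::-1]);s=readout.state();print(s["eef_pos"],s["ee_rot"].round(3).tolist())
E
```

```text
time: 3.95
eef_pos: [0.4832, 0.2928, 0.0943]
ee_rot: [[0.152, -0.988, -0.002], [-0.988, -0.152, -0.001], [0.001, 0.003, -1.0]]
force: [-0.3, -0.6, -1.3]
gripper_width: 0.0856
[0.48305971 0.29300797 0.09380521] [[0.152, -0.988, -0.003], [-0.988, -0.152, -0.001], [0.0, 0.003, -1.0]]
```

View pics/w3.png

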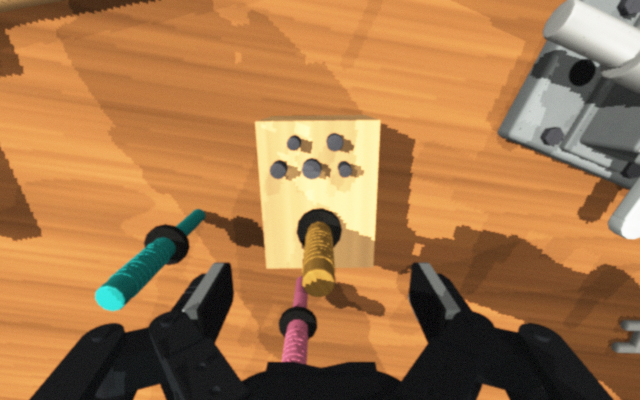

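The rod is centred between the fingers, handle top at (319,283), so I'll close on it.

```bash
python3 -m pendant '{"claw":[-1,-1,-1,-1,-1,-1],"xyz":[[0,0,0],[0,0,0],[0,0,0],[0,0,0],[0,0,0],[0,0,0]],"turn":[[0,0,0],[0,0,0],[0,0,0],[0,0,0],[0,0,0],[0,0,0]]}'; python3 - <<'E'
from workcell import readout, camera
from h import *
c=camera("wrist");cv2.imwrite("pics/w4.png",c["color"][:,:,::-1]);s=readout.state();print(s["eef_pos"],s["ee_rot"].round(3).tolist(),s["force"].round(2),s["gripper_width"])
print(proj(c,[[.4835,.293,.136],[.483,.293,.076]]))
E
```

```text
time: 4.5
eef_pos: [0.4847, 0.2944, 0.0963]
ee_rot: [[0.152, -0.988, 0.001], [-0.988, -0.152, 0.002], [-0.002, -0.001, -1.0]]
force: [-0.1, 0.2, 0.0]
gripper_width: 0.0131
[0.48469237 0.29440601 0.09627514] [[0.152, -0.988, 0.001], [-0.988, -0.152, 0.002], [-0.002, -0.002, -1.0]] [0.03 1.52 1.43] 0.013326835771950903
[[322.52089175 282.90767052]
 [322.05827158 232.75772109]]
```

View pics/w4.png

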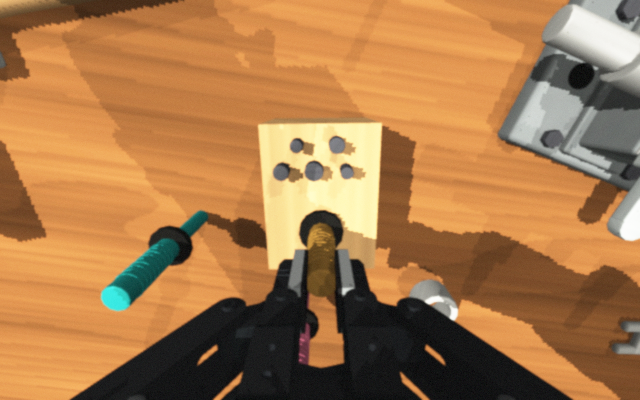

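```bash
python3 -m pendant '{"claw":[-1,-1],"xyz":[[0,0,15],[0,0,20]],"turn":[[0,0,0],[0,0,0]]}'; python3 -m pendant '{"claw":[-1,-1],"xyz":[[0,0,25],[0,0,30]],"turn":[[0,0,0],[0,0,0]]}'
```

```text
time: 4.72
eef_pos: [0.4816, 0.2921, 0.1279]
ee_rot: [[0.152, -0.988, -0.007], [-0.988, -0.152, -0.003], [0.002, 0.007, -1.0]]
force: [0.6, 1.3, -1.5]
gripper_width: 0.0131
time: 4.88
eef_pos: [0.4795, 0.2905, 0.1813]
ee_rot: [[0.153, -0.988, -0.013], [-0.988, -0.153, -0.006], [0.004, 0.013, -1.0]]
force: [-0.3, -0.2, -1.4]
gripper_width: 0.0132
```

```bash
python3 -m pendant '{"claw":[-1,-1,-1,-1,-1,-1,-1,-1],"xyz":[[0,0,30],[5,-20,15],[20,-35,0],[20,-35,0],[20,-35,0],[20,-35,0],[5,-25,0],[0,-5,0]],"turn":[[0.35,-0.75,0],[0,0,0],[0,0,0],[0,0,0],[0,0,0],[0,0,0],[0,0,0],[0,0,0]]}'; python3 - <<'E'
from workcell import readout, camera
import cv2,pickle
for n in("wrist","scene"):
    c=camera(n);cv2.imwrite(f"pics/{n}5.png",c["color"][:,:,::-1]);pickle.dump({k:c[k] for k in("mtx","rvec","tvec")},open(n+"5.pkl","wb"))
s=readout.state();print(s["eef_pos"],s["ee_rot"].round(3).tolist(),s["force"].round(2))
E
```

```text
time: 5.55
eef_pos: [0.5711, 0.0991, 0.237]
ee_rot: [[0.167, -0.986, 0.014], [-0.986, -0.166, 0.008], [-0.005, -0.015, -1.0]]
force: [-0.2, 0.8, -1.7]
gripper_width: 0.0129
[0.56985977 0.10324729 0.23696481] [[0.17, -0.985, 0.013], [-0.985, -0.17, 0.01], [-0.008, -0.015, -1.0]] [-0.32  0.53 -1.58]
```

View pics/wrist5.png

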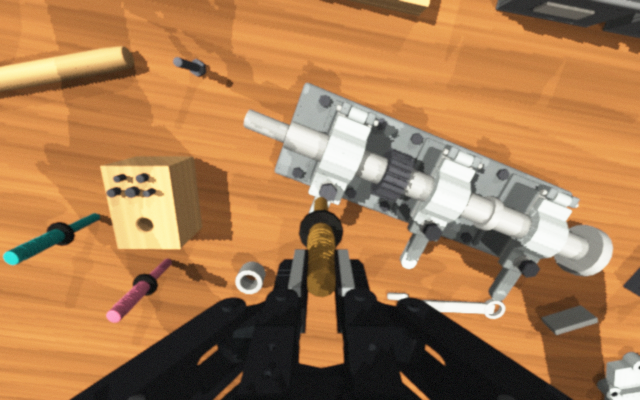

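View pics/scene5.png

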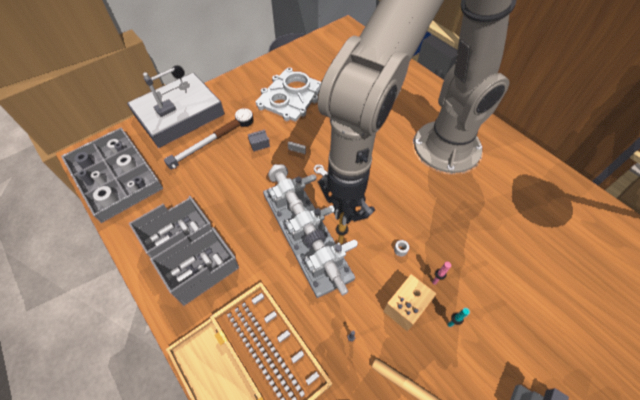

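The rod is held and clear. The empty hole shows at wrist (145,225), bolt 1 at about (329,190), and the rod tip at about (320,199). I'll measure all of these from this view.

```bash
python3 - <<'E'
from h import *
a=cv2.imread("pics/wrist5.png")
z=cv2.resize(a[150:250,280:400],None,fx=5,fy=5,interpolation=cv2.INTER_CUBIC);cv2.imwrite("pics/wz5.png",z)
z=cv2.resize(a[150:310,400:560],None,fx=3.5,fy=3.5,interpolation=cv2.INTER_CUBIC);cv2.imwrite("pics/wz5b.png",z)
z=cv2.resize(a[200:250,120:170],None,fx=8,fy=8,interpolation=cv2.INTER_CUBIC);cv2.imwrite("pics/wz5c.png",z)
E
```

```text
(no output)
```

View pics/wz5.png

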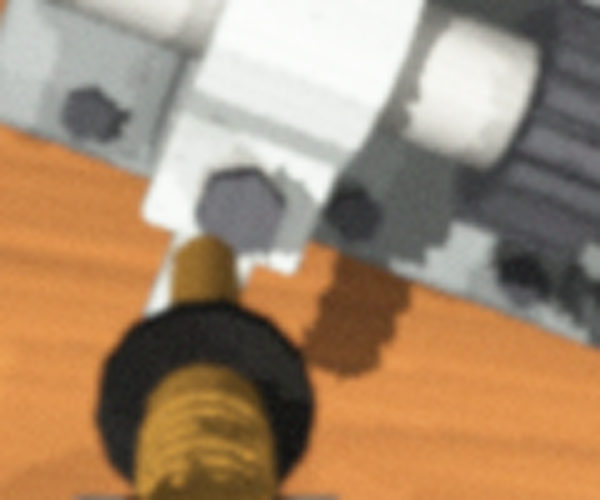

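View pics/wz5b.png

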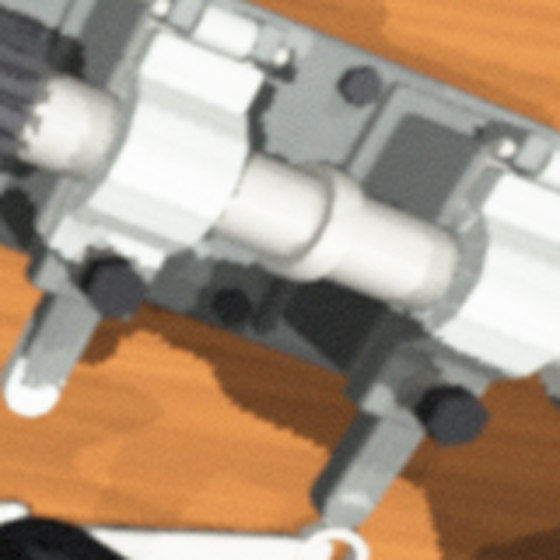

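View pics/wz5c.png

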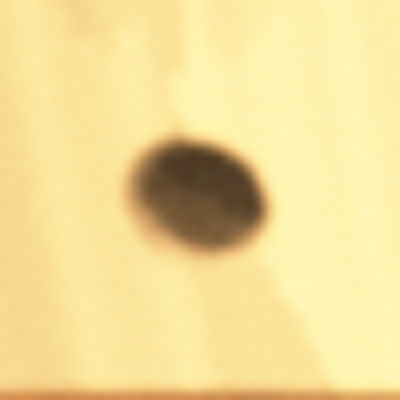

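```bash
python3 - <<'E'
from h import *
import pickle
W=pickle.load(open("wrist5.pkl","rb"))
for n,u,z in [("tip",(320.6,201),.151),("hole",(144.6,224),.07),("b1",(327.6,191.2),.103),("b2",(432.5,231.6),.103),("b3",(529.6,267.6),.103)]:print(n,atz(W,u,z).round(4))
print(proj(W,[.57,.103,.151]))
from workcell import readout
s=readout.state();print(s["eef_pos"],s["ee_rot"].round(3).tolist())
E
```

```text
tip [0.5711 0.0995 0.151 ]
hole [0.4844 0.2934 0.07  ]
b1 [0.5679 0.092  0.103 ]
b2 [ 0.543  -0.0246  0.103 ]
b3 [ 0.5197 -0.1407  0.103 ]
[[316.35800964 201.56829621]]
[0.56985977 0.10324729 0.23696481] [[0.17, -0.985, 0.013], [-0.985, -0.17, 0.01], [-0.008, -0.015, -1.0]]
```

```bash
python3 -m pendant '{"claw":[-1,-1,-1,-1],"xyz":[[-3,-11,-5],[0,0,-12],[0,0,-12],[0,0,0]],"turn":[[-0.57,0.75,0],[0,0,0],[0,0,0],[0,0,0]]}'
```

```text
time: 5.98
eef_pos: [0.5638, 0.0989, 0.2052]
ee_rot: [[0.18, -0.984, -0.003], [-0.984, -0.18, 0.003], [-0.003, 0.002, -1.0]]
force: [-1.0, -0.1, -1.7]
gripper_width: 0.0133
```

```bash
python3 -m pendant '{"claw":[-1,-1,-1],"xyz":[[3,-7,-4],[0,0,-3],[0,0,0]],"turn":[[0,0,0],[0,0,0],[0,0,0]]}'; python3 - <<'E'
from workcell import readout, camera
from h import *
for n,(a,b,c,d) in {"wrist":(130,250,260,400),"top":(160,220,240,340)}.items():
    c_=camera(n);im=c_["color"][:,:,::-1];cv2.imwrite(f"pics/{n}6.png",cv2.resize(im[a:b,c:d],None,fx=5,fy=5,interpolation=cv2.INTER_CUBIC))
s=readout.state();print(s["eef_pos"],s["ee_rot"].round(3).tolist(),s["force"].round(2))
E
```

```text
time: 6.23
eef_pos: [0.565, 0.095, 0.1957]
ee_rot: [[0.186, -0.983, -0.006], [-0.983, -0.186, 0.004], [-0.005, 0.005, -1.0]]
force: [-0.4, -0.0, -1.6]
gripper_width: 0.0131
[0.5655283  0.09432969 0.19635262] [[0.185, -0.983, -0.005], [-0.983, -0.185, 0.003], [-0.004, 0.004, -1.0]] [ 0.46  0.1  -1.85]
```

View pics/wrist6.png

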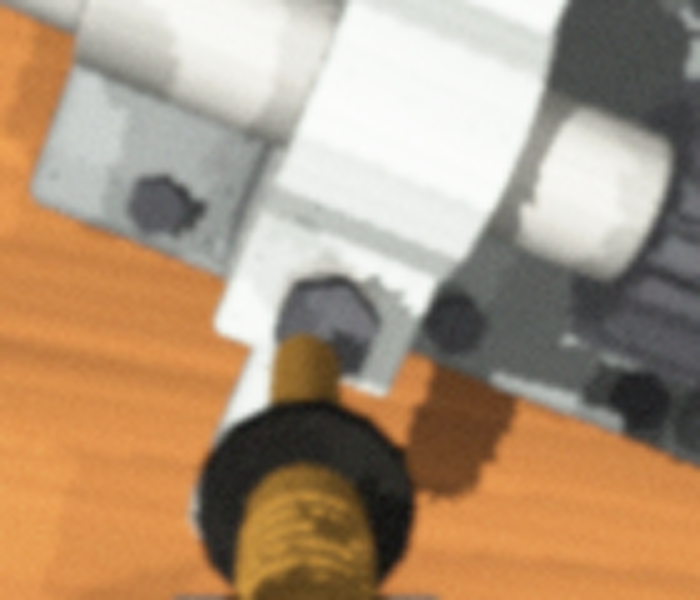

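The tip is over the head, about 3 mm towards +y and 2 mm towards -x of centre. I'll nudge it and feel down.

```bash
python3 -m pendant '{"claw":[-1,-1],"xyz":[[3,-3,-3],[0,0,-2]],"turn":[[0,0,0],[0,0,0]]}';python3 -m pendant '{"claw":[-1,-1],"xyz":[[0,0,-2],[0,0,-2]],"turn":[[0,0,0],[0,0,0]]}'
```

```text
time: 6.5
eef_pos: [0.5697, 0.0914, 0.1922]
ee_rot: [[0.186, -0.983, -0.002], [-0.983, -0.186, 0.004], [-0.004, 0.002, -1.0]]
force: [-0.4, -0.1, -1.3]
gripper_width: 0.0131
time: 6.67
eef_pos: [0.5705, 0.0913, 0.1885]
ee_rot: [[0.185, -0.983, -0.001], [-0.983, -0.185, 0.004], [-0.004, 0.0, -1.0]]
force: [-1.3, -0.5, 6.3]
gripper_width: 0.0131
```

```bash
python3 -m pendant '{"claw":[-1],"xyz":[[0,0,-1]],"turn":[[0,0,0]]}'
```

```text
time: 6.75
eef_pos: [0.5713, 0.0915, 0.1884]
ee_rot: [[0.185, -0.983, 0.001], [-0.983, -0.185, 0.004], [-0.004, -0.002, -1.0]]
force: [-0.2, -0.1, 5.2]
gripper_width: 0.0134
```

```bash
python3 -m pendant '{"claw":[-1,-1,-1,-1,-1,-1,-1],"xyz":[[-2,0,15],[-3,-5,15],[-6,-30,0],[-6,-30,0],[-6,-30,0],[-3,-20,0],[0,0,0]],"turn":[[0,0,0],[0,0,0],[0,0,0],[0,0,0],[0,0,0],[0,0,0],[0,0,0]]}'
```

```text
time: 7.33
eef_pos: [0.5431, -0.0241, 0.2194]
ee_rot: [[0.193, -0.981, 0.002], [-0.981, -0.193, 0.006], [-0.006, -0.003, -1.0]]
force: [-0.7, -0.2, -1.4]
gripper_width: 0.0131
```

```bash
python3 -m pendant '{"claw":[-1,-1,-1],"xyz":[[-1,0,-10],[0,0,-10],[0,0,-3]],"turn":[[0,0,0],[0,0,0],[0,0,0]]}'; python3 - <<'E'
from workcell import readout, camera
from h import *
for n,(a,b,c,d) in {"wrist":(130,250,260,400)}.items():
    c_=camera(n);im=c_["color"][:,:,::-1];cv2.imwrite(f"pics/{n}7.png",cv2.resize(im[a:b,c:d],None,fx=5,fy=5,interpolation=cv2.INTER_CUBIC))
s=readout.state();print(s["eef_pos"],s["ee_rot"].round(3).tolist(),s["force"].round(2))
E
```

```text
time: 7.58
eef_pos: [0.5424, -0.0238, 0.1951]
ee_rot: [[0.191, -0.982, 0.004], [-0.982, -0.191, 0.007], [-0.006, -0.005, -1.0]]
force: [-0.6, 0.1, -2.0]
gripper_width: 0.013
[ 0.54201312 -0.02349441  0.19473401] [[0.191, -0.982, 0.002], [-0.981, -0.191, 0.007], [-0.007, -0.004, -1.0]] [ 0.25  0.56 -2.79]
```

View pics/wrist7.png

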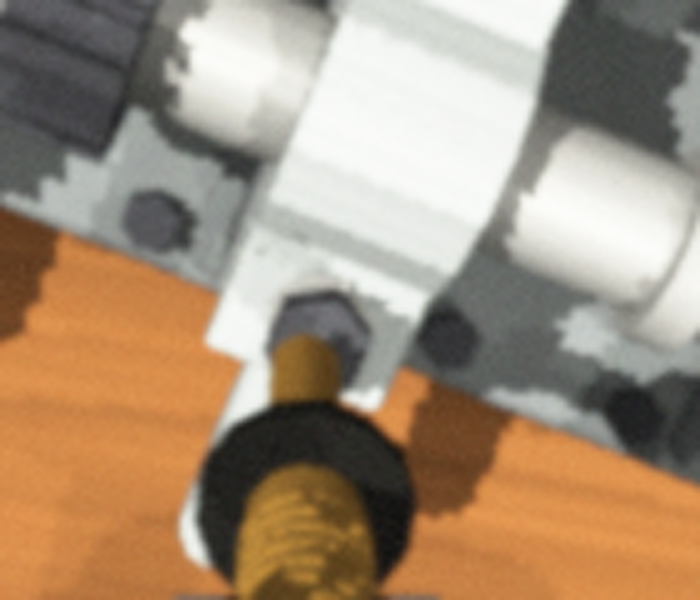

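The tip is over bolt 2, within about 2 mm. Now I'll feel down.

```bash
python3 -m pendant '{"claw":[-1,-1],"xyz":[[1,-2,-2],[0,0,-2]],"turn":[[0,0,0],[0,0,0]]}';python3 -m pendant '{"claw":[-1],"xyz":[[0,0,-2]],"turn":[[0,0,0]]}';python3 -m pendant '{"claw":[-1],"xyz":[[0,0,-2]],"turn":[[0,0,0]]}'
```

```text
time: 7.8
eef_pos: [0.543, -0.0231, 0.1896]
ee_rot: [[0.195, -0.981, 0.001], [-0.981, -0.195, 0.008], [-0.008, -0.003, -1.0]]
force: [-0.2, -0.1, -1.5]
gripper_width: 0.0133
time: 7.88
eef_pos: [0.5433, -0.0223, 0.1875]
ee_rot: [[0.197, -0.98, 0.002], [-0.98, -0.197, 0.008], [-0.008, -0.003, -1.0]]
force: [0.1, -1.1, 0.1]
gripper_width: 0.0132
time: 7.97
eef_pos: [0.5438, -0.0221, 0.1857]
ee_rot: [[0.198, -0.98, 0.002], [-0.98, -0.198, 0.008], [-0.007, -0.004, -1.0]]
force: [1.0, -0.6, 0.8]
gripper_width: 0.0132
```

```bash
python3 -m pendant '{"claw":[-1],"xyz":[[0,0,-2]],"turn":[[0,0,0]]}'; python3 -m pendant '{"claw":[-1,-1,-1,-1,-1,-1,-1],"xyz":[[-1,0,18],[-4,-5,18],[-7,-30,0],[-7,-30,0],[-6,-30,0],[-3,-20,0],[0,0,0]],"turn":[[0,0,0],[0,0,0],[0,0,0],[0,0,0],[0,0,0],[0,0,0],[0,0,0]]}'
```

```text
time: 8.05
eef_pos: [0.5443, -0.022, 0.184]
ee_rot: [[0.198, -0.98, 0.003], [-0.98, -0.198, 0.008], [-0.007, -0.005, -1.0]]
force: [-0.5, 0.0, 3.3]
gripper_width: 0.0131
time: 8.63
eef_pos: [0.5158, -0.1356, 0.2214]
ee_rot: [[0.208, -0.978, 0.006], [-0.978, -0.208, 0.011], [-0.009, -0.008, -1.0]]
force: [0.0, -1.6, -1.6]
gripper_width: 0.0133
```

Bolt 2 sank about 5 mm under 2–5 N, while bolt 1 stopped hard at 7 N. On to bolt 3.

```bash
python3 -m pendant '{"claw":[-1,-1,-1],"xyz":[[2,-6,-10],[0,0,-10],[0,0,-4]],"turn":[[-0.6,0.3,0],[0,0,0],[0,0,0]]}'; python3 - <<'E'
from workcell import readout, camera
from h import *
for n,(a,b,c,d) in {"wrist":(130,250,260,400)}.items():
    c_=camera(n);im=c_["color"][:,:,::-1];cv2.imwrite(f"pics/{n}8.png",cv2.resize(im[a:b,c:d],None,fx=5,fy=5,interpolation=cv2.INTER_CUBIC))
s=readout.state();print(s["eef_pos"],s["ee_rot"].round(3).tolist(),s["force"].round(2))
E
```

```text
time: 8.88
eef_pos: [0.5189, -0.1415, 0.1962]
ee_rot: [[0.207, -0.978, 0.003], [-0.978, -0.207, 0.0], [0.0, -0.003, -1.0]]
force: [-0.7, 0.8, -1.7]
gripper_width: 0.0134
[ 0.51840669 -0.14127871  0.19556758] [[0.207, -0.978, 0.002], [-0.978, -0.207, 0.001], [-0.0, -0.002, -1.0]] [-1.08  0.23 -1.48]
```

View pics/wrist8.png

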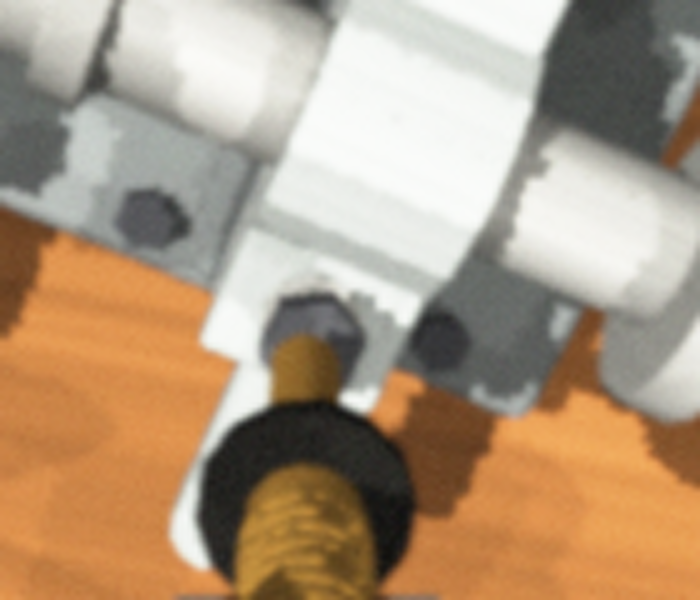

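The tip is centred over bolt 3, so I'll feel down.

```bash
python3 -m pendant '{"claw":[-1,-1],"xyz":[[0,0,-3],[0,0,-2]],"turn":[[0,0,0],[0,0,0]]}';python3 -m pendant '{"claw":[-1],"xyz":[[0,0,-2]],"turn":[[0,0,0]]}'
```

```text
time: 9.1
eef_pos: [0.5185, -0.1386, 0.1891]
ee_rot: [[0.211, -0.977, 0.0], [-0.977, -0.211, 0.002], [-0.002, -0.001, -1.0]]
force: [-0.0, -0.8, -0.5]
gripper_width: 0.0132
time: 9.18
eef_pos: [0.5198, -0.1381, 0.1881]
ee_rot: [[0.213, -0.977, 0.003], [-0.977, -0.213, 0.002], [-0.001, -0.003, -1.0]]
force: [-1.2, -0.7, 13.7]
gripper_width: 0.0133
```

Bolt 3 is hard too, so bolt 2 is the loose one. Returning the rod.

```bash
python3 -m pendant '{"claw":[-1,-1,-1,-1,-1,-1,-1,-1],"xyz":[[0,0,20],[0,5,20],[-2,38,0],[-4,40,0],[-4,40,0],[-4,40,0],[-4,40,0],[-4,40,0]],"turn":[[0,0,0],[0,0,0],[0,0,0],[0,0,0],[0,0,-1],[0,0,-1],[0,0,-1],[0,0,0]]}'; python3 -m pendant '{"claw":[-1,-1,-1,-1,-1,-1],"xyz":[[-4,40,0],[-4,40,0],[-3,40,0],[0,30,0],[0,20,0],[0,0,0]],"turn":[[0,0,0],[0,0,0],[0,0,0],[0,0,0],[0,0,0],[0,0,0]]}'
```

```text
time: 9.85
eef_pos: [0.4983, 0.1045, 0.231]
ee_rot: [[0.142, -0.99, 0.01], [-0.99, -0.142, -0.003], [0.004, -0.009, -1.0]]
force: [0.8, -0.4, -1.9]
gripper_width: 0.0131
time: 10.35
eef_pos: [0.4798, 0.2956, 0.2335]
ee_rot: [[0.162, -0.987, 0.013], [-0.987, -0.162, 0.008], [-0.006, -0.014, -1.0]]
force: [-0.0, 0.5, -1.2]
gripper_width: 0.0132
```

```bash
python3 -m pendant '{"claw":[-1,-1,-1,-1,-1],"xyz":[[4,-1,-12],[0,0,-18],[0,0,-15],[0,0,-6],[0,0,0]],"turn":[[-0.45,0.75,0],[0,0,0],[0,0,0],[0,0,0],[0,0,0]]}';python3 - <<'E'
from workcell import readout, camera
from h import *
import pickle
for n in("wrist","scene"):
    c=camera(n);cv2.imwrite(f"pics/{n}9.png",c["color"][:,:,::-1]);pickle.dump({k:c[k] for k in("mtx","rvec","tvec")},open(n+"9.pkl","wb"))
    if n=="wrist":print(proj(c,[[.4844,.2934,.07]]))
    im=c["color"][:,:,::-1]
    a,b,e,f=(120,270,230,390) if n=="wrist" else (260,340,370,480)
    cv2.imwrite(f"pics/{n}9z.png",cv2.resize(im[a:b,e:f],None,fx=4,fy=4,interpolation=cv2.INTER_CUBIC))
s=readout.state();print(s["eef_pos"],s["ee_rot"].round(3).tolist(),s["force"].round(2))
E
```

```text
time: 10.77
eef_pos: [0.4825, 0.2987, 0.1821]
ee_rot: [[0.17, -0.985, 0.002], [-0.985, -0.17, 0.002], [-0.002, -0.003, -1.0]]
force: [-0.1, 0.8, -1.6]
gripper_width: 0.0133
[[326.55769258 190.58316019]]
[0.48336688 0.29901897 0.18353052] [[0.17, -0.985, 0.004], [-0.986, -0.17, 0.003], [-0.003, -0.005, -1.0]] [-0.16  0.14 -1.48]
```

View pics/wrist9z.png

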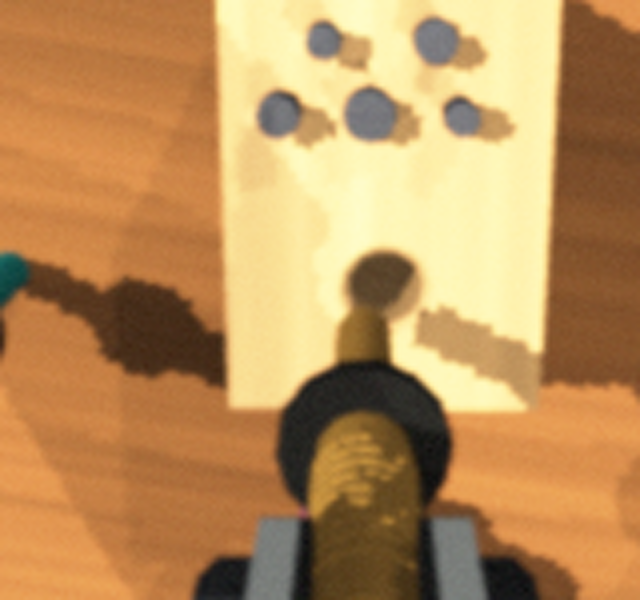

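View pics/scene9z.png

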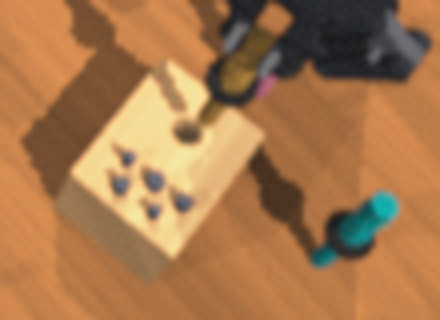

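```bash
python3 -m pendant '{"claw":[-1,-1,-1],"xyz":[[2,-5,-8],[0,0,-5],[0,0,0]],"turn":[[0,0,-1],[0,0,0],[0,0,0]]}'
```

```text
time: 11.12
eef_pos: [0.4873, 0.2938, 0.1721]
ee_rot: [[0.149, -0.989, 0.009], [-0.989, -0.149, 0.005], [-0.004, -0.01, -1.0]]
force: [0.2, -0.4, -1.3]
gripper_width: 0.0132
```

```bash
python3 -m pendant '{"claw":[-1,-1],"xyz":[[-3,0,-4],[0,0,0]],"turn":[[-0.3,0.5,0],[0,0,0]]}';python3 - <<'E'
from workcell import readout, camera
from h import *
import pickle
s=readout.state();print(s["eef_pos"],s["ee_rot"].round(3).tolist(),s["force"].round(2))
for n in("wrist","top"):
    c=camera(n)
    if n=="wrist":
        p=s["eef_pos"];zt=s["ee_rot"][:,2];tip=p+.086*zt;print(tip,proj(c,[[.4844,.2934,.07],tip]))
    im=c["color"][:,:,::-1]
    a,b,e,f=(140,260,250,390) if n=="wrist" else (190,250,180,240)
    cv2.imwrite(f"pics/{n}10z.png",cv2.resize(im[a:b,e:f],None,fx=5,fy=5,interpolation=cv2.INTER_CUBIC))
E
```

```text
time: 11.28
eef_pos: [0.4846, 0.2932, 0.1682]
ee_rot: [[0.148, -0.989, 0.0], [-0.989, -0.148, -0.001], [0.001, -0.0, -1.0]]
force: [-0.6, 0.3, -1.4]
gripper_width: 0.0132
[0.48455106 0.29318737 0.16818579] [[0.148, -0.989, 0.0], [-0.989, -0.148, -0.001], [0.001, -0.0, -1.0]] [-0.59  0.35 -1.42]
[0.484577   0.29314029 0.08218581] [[320.10789256 195.73665263]
 [320.41672867 199.72150691]]
```

View pics/wrist10z.png

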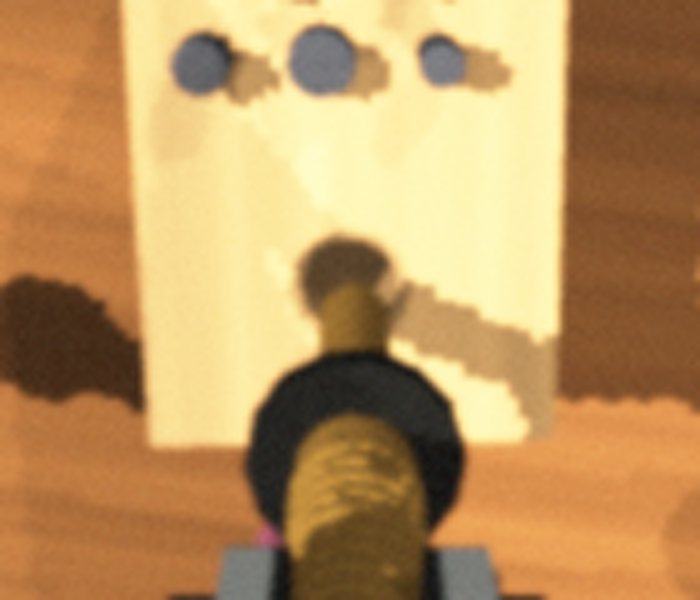

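```bash
python3 -m pendant '{"claw":[-1,-1],"xyz":[[0,1,-8],[0,0,-8]],"turn":[[0,0,0],[0,0,0]]}'; python3 - <<'E'
from workcell import readout
s=readout.state();print(s["force"],s["moment"])
E
```

```text
time: 11.55
eef_pos: [0.4867, 0.2958, 0.1541]
ee_rot: [[0.148, -0.989, 0.006], [-0.989, -0.148, 0.003], [-0.002, -0.006, -1.0]]
force: [-0.5, 0.1, -1.3]
gripper_width: 0.0132
[-0.46423421  0.09308781 -1.28757101] [ 0.01398788  0.05096246 -0.00914587]
```

```bash
python3 -m pendant '{"claw":[-1,-1],"xyz":[[-3,-2,-4],[-1,-1,-8]],"turn":[[-0.2,0.4,0],[0,0,0]]}'
```

```text
time: 11.72
eef_pos: [0.4824, 0.2931, 0.1407]
ee_rot: [[0.148, -0.989, -0.002], [-0.989, -0.148, -0.001], [0.0, 0.002, -1.0]]
force: [0.7, -0.1, -1.8]
gripper_width: 0.0133
```

```bash
python3 -m pendant '{"claw":[-1,-1],"xyz":[[1,0,-9],[0,0,-9]],"turn":[[0,0,0],[0,0,0]]}'
```

```text
time: 11.88
eef_pos: [0.483, 0.2926, 0.1207]
ee_rot: [[0.148, -0.989, -0.002], [-0.989, -0.148, -0.001], [0.001, 0.002, -1.0]]
force: [0.5, -1.0, -1.5]
gripper_width: 0.0136
```

```bash
python3 -m pendant '{"claw":[-1,-1],"xyz":[[1,1,-9],[0,0,-8]],"turn":[[0,0,0],[0,0,0]]}'; python3 -m pendant '{"claw":[-1],"xyz":[[0,0,-4]],"turn":[[0,0,0]]}'
```

```text
time: 12.05
eef_pos: [0.4837, 0.2932, 0.101]
ee_rot: [[0.148, -0.989, -0.003], [-0.989, -0.148, -0.002], [0.001, 0.003, -1.0]]
force: [-0.1, 0.1, -1.6]
gripper_width: 0.0132
time: 12.13
eef_pos: [0.483, 0.2929, 0.096]
ee_rot: [[0.148, -0.989, -0.005], [-0.989, -0.148, -0.003], [0.002, 0.005, -1.0]]
force: [-4.1, -3.6, 32.3]
gripper_width: 0.0132
```

The guard is seated on the block, pushing back with 32 N. Easing off and releasing.

```bash
python3 -m pendant '{"claw":[-1,1,1,1,1,1],"xyz":[[0,0,1],[0,0,0],[0,0,0],[0,0,0],[0,0,0],[0,0,0]],"turn":[[0,0,0],[0,0,0],[0,0,0],[0,0,0],[0,0,0],[0,0,0]]}';  python3 - <<'E'
from workcell import readout, camera
from h import *
c=camera("wrist");cv2.imwrite("pics/w11.png",c["color"][:,:,::-1])
E
```

```text
time: 12.63
eef_pos: [0.4839, 0.2941, 0.0968]
ee_rot: [[0.149, -0.989, -0.004], [-0.989, -0.149, -0.002], [0.001, 0.004, -1.0]]
force: [-0.7, -0.3, 0.2]
gripper_width: 0.0729
```

View pics/w11.png

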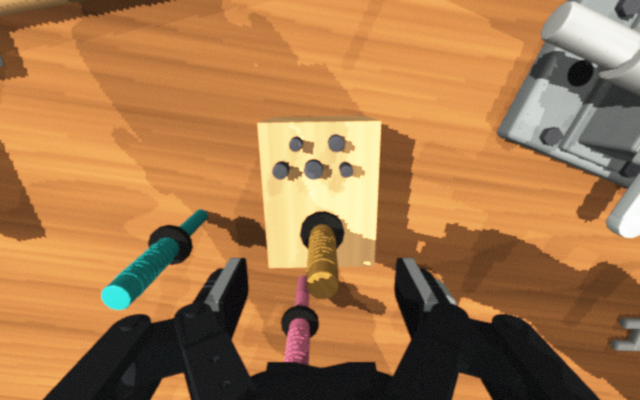

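The rod is upright in its hole and the fingers are clear of it on both sides. Rising and going to tongue 2.

```bash
python3 -m pendant '{"claw":[1,1,1,1,1,1,1,1],"xyz":[[0,0,20],[0,0,35],[1,0,35],[3,-8,20],[3,-38,5],[3,-40,0],[3,-40,0],[4,-40,0]],"turn":[[0,0,0],[0,0,0],[0,0,0],[0,0,-4],[0,0,-4],[0,0,-4],[0,0,-4],[0,0,-4]]}'; python3 -m pendant '{"claw":[1,1,1,1,1],"xyz":[[4,-40,0],[4,-40,0],[3,-40,0],[0,-20,0],[0,0,0]],"turn":[[0,0,0],[0,0,0],[0,0,0],[0,0,0],[0,0,0]]}';  python3 - <<'E'
from workcell import readout, camera
from h import *
import pickle
for n in("wrist","top"):
    c=camera(n);cv2.imwrite(f"pics/{n}12.png",c["color"][:,:,::-1]);pickle.dump({k:c[k] for k in("mtx","rvec","tvec")},open(n+"12.pkl","wb"))
s=readout.state();print(s["eef_pos"],s["ee_rot"].round(3).tolist(),s["force"].round(2))
E
```

```text
time: 13.35
eef_pos: [0.4969, 0.1353, 0.2189]
ee_rot: [[-0.191, -0.982, -0.001], [-0.982, 0.191, 0.011], [-0.011, 0.003, -1.0]]
force: [1.7, -0.3, -0.5]
gripper_width: 0.0853
time: 13.77
eef_pos: [0.5077, -0.0222, 0.2209]
ee_rot: [[-0.207, -0.978, 0.005], [-0.978, 0.207, 0.005], [-0.006, -0.004, -1.0]]
force: [0.0, -0.4, 0.7]
gripper_width: 0.0854
[ 0.50784438 -0.01725787  0.22091703] [[-0.201, -0.98, 0.005], [-0.98, 0.201, 0.008], [-0.009, -0.003, -1.0]] [0.38 1.28 0.46]
```

View pics/wrist12.png

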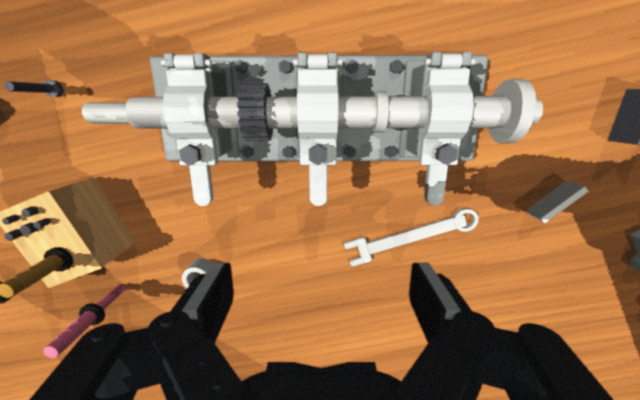

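View pics/top12.png

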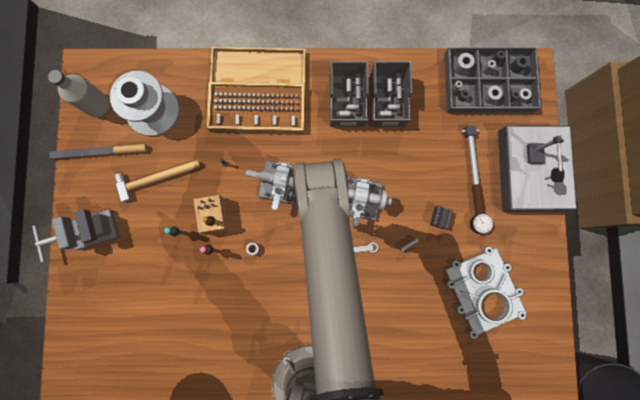

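The wrist view is aligned with the stand: tongue 2 runs from bolt 2 at (318,154) to its end at (318,203), and the rod stands in the block at left.

```bash
python3 - <<'E'
from h import *
import pickle
W=pickle.load(open("wrist12.pkl","rb"))
b=[(190.5,153.5),(318,154),(445.5,154)]
for u in b:print(atz(W,u,.103).round(4))
x,r,P=fit_stand([(W,l,u) for l,u in zip(BOLT,b)]);print(x.round(4),r.round(1).tolist())
print(P(x,TONG[1]),P(x,BOLT[1]),"tongue end",atz(W,(318,205),.0855))
print(proj(W,[.508,-.02,.08]))
E
```

```text
[0.567  0.0888 0.103 ]
[ 0.5422 -0.0265  0.103 ]
[ 0.518  -0.1414  0.103 ]
[ 0.5784 -0.034  -0.2095] [[-2.4, 0.3], [-0.2, 0.0], [2.6, 0.3]]
[np.float64(0.5109024932168602), np.float64(-0.019652775419345944), 0.08] [np.float64(0.5422031436003621), np.float64(-0.02630629220145262), 0.103] tongue end [ 0.48800455 -0.01460338  0.0855    ]
[[319.13110921 184.24858203]]
```

```bash
python3 -m pendant '{"claw":[1,1,1,1,1,1],"xyz":[[2,-2,-20],[0,0,-25],[0,0,-25],[0,0,-15],[0,0,-5],[0,0,0]],"turn":[[-0.4,0.3,0],[0,0,0],[0,0,0],[0,0,0],[0,0,0],[0,0,0]]}'
```

```text
time: 14.37
eef_pos: [0.5119, -0.0039, 0.1305]
ee_rot: [[-0.182, -0.983, 0.007], [-0.983, 0.182, 0.008], [-0.009, -0.005, -1.0]]
force: [-0.3, 0.4, 0.7]
gripper_width: 0.0854
```

```bash
python3 -m pendant '{"claw":[1,1,1,1],"xyz":[[-1,-15,-5],[0,0,-10],[0,0,-5],[0,0,0]],"turn":[[-0.4,0.4,-1.5],[0,0,0],[0,0,0],[0,0,0]]}'
```

```text
time: 14.7
eef_pos: [0.5133, -0.0171, 0.1116]
ee_rot: [[-0.205, -0.979, 0.005], [-0.979, 0.205, 0.001], [-0.002, -0.004, -1.0]]
force: [0.3, -0.5, -0.2]
gripper_width: 0.0853
```

```bash
python3 -m pendant '{"claw":[1,1,1,1,1],"xyz":[[-4,-2,-15],[0,0,-15],[0,0,-12],[0,0,-8],[0,0,0]],"turn":[[0,0.2,0],[0,0,0],[0,0,0],[0,0,0],[0,0,0]]}';  python3 - <<'E'
from workcell import readout, camera
from h import *
c=camera("wrist");cv2.imwrite("pics/w13.png",c["color"][:,:,::-1])
s=readout.state();print(s["eef_pos"],s["ee_rot"].round(3).tolist(),s["force"].round(2))
E
```

```text
time: 15.12
eef_pos: [0.5124, -0.0196, 0.0624]
ee_rot: [[-0.207, -0.978, 0.008], [-0.978, 0.207, 0.001], [-0.002, -0.008, -1.0]]
force: [0.8, 1.1, -0.1]
gripper_width: 0.0855
[ 0.51287694 -0.01960448  0.06313802] [[-0.207, -0.978, 0.009], [-0.978, 0.207, 0.0], [-0.002, -0.009, -1.0]] [ 0.94 -0.34  0.21]
```

View pics/w13.png

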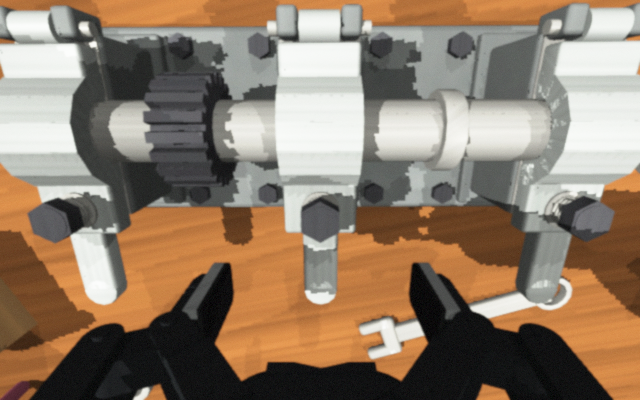

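Tongue 2 (320,235–303) is centred between the fingers and nothing is touching. Nudging back 2 mm and closing.

```bash
python3 -m pendant '{"claw":[-1,-1,-1,-1,-1,-1],"xyz":[[-2,0,-2],[0,0,0],[0,0,0],[0,0,0],[0,0,0],[0,0,0]],"turn":[[0,0.4,0],[0,0,0],[0,0,0],[0,0,0],[0,0,0],[0,0,0]]}'
```

```text
time: 15.67
eef_pos: [0.5137, -0.0195, 0.0643]
ee_rot: [[-0.208, -0.978, 0.008], [-0.978, 0.208, 0.0], [-0.002, -0.008, -1.0]]
force: [0.1, 1.1, 0.4]
gripper_width: 0.0123
```

```bash
python3 - <<'E'
from workcell import readout, camera
from h import *
c=camera("wrist");cv2.imwrite("pics/w14.png",c["color"][:,:,::-1])
s=readout.state();print(s["eef_pos"],s["gripper_width"],s["force"].round(2))
E
```

```text
[ 0.51372401 -0.01946432  0.06431636] 0.004395842969624721 [ 0.31 -0.67 -0.22]
```

View pics/w14.png

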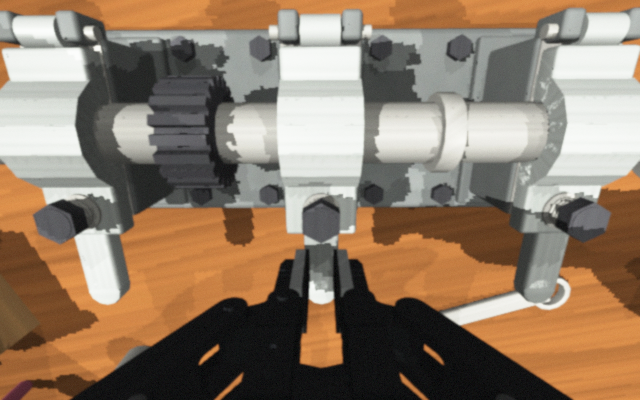

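```bash
python3 -m pendant '{"claw":[-1,-1],"xyz":[[0,0,0],[0,0,0]],"turn":[[0,0,0],[0,0,0]]}'; python3 - <<'E'
from workcell import readout, camera
from h import *
for n in ("wrist","scene"):
    c=camera(n);im=c["color"][:,:,::-1]
    a,b,e,f=(180,330,220,420) if n=="wrist" else (160,280,260,400)
    cv2.imwrite(f"pics/{n}15z.png",cv2.resize(im[a:b,e:f],None,fx=4,fy=4,interpolation=cv2.INTER_CUBIC))
E
```

```text
time: 15.88
eef_pos: [0.5139, -0.0195, 0.0646]
ee_rot: [[-0.208, -0.978, 0.009], [-0.978, 0.208, 0.0], [-0.002, -0.008, -1.0]]
force: [0.0, -0.9, -0.4]
gripper_width: 0.0002
```

View pics/wrist15z.png

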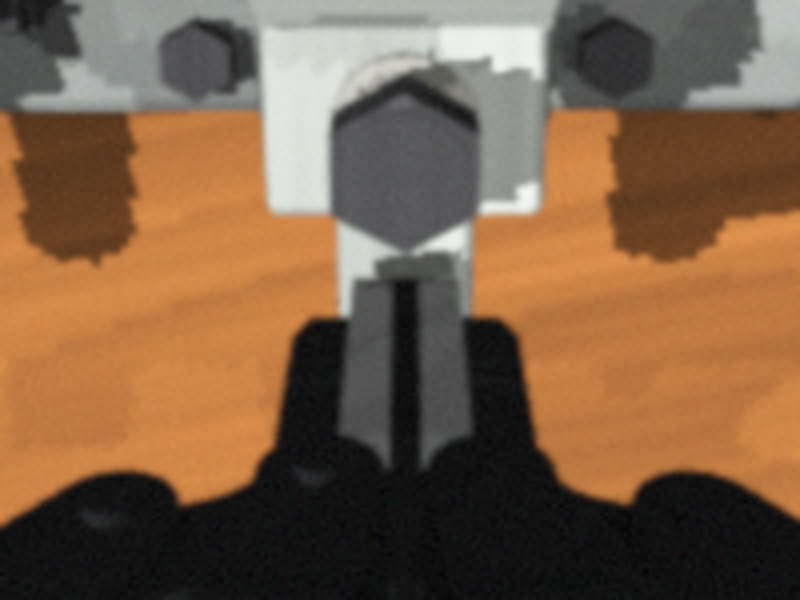

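View pics/scene15z.png

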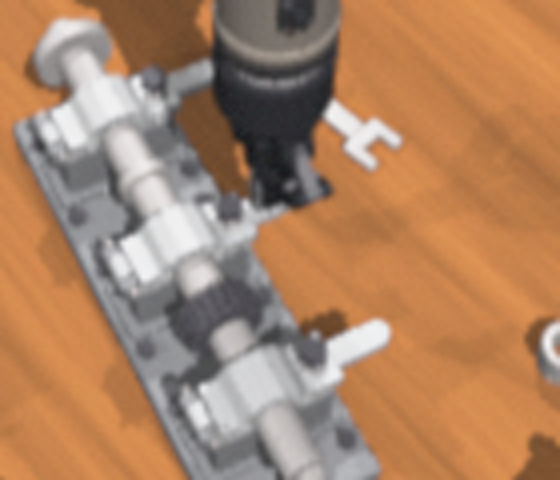

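The gripper width reads 0.2 mm, so the fingers shut without taking the tongue. The pads look to be above it or in front of it, so I'll check the geometry.

```bash
python3 - <<'E'
from workcell import readout, camera
from h import *
s=readout.state();c=camera("wrist");im=c["color"][:,:,::-1].copy()
p=s["eef_pos"];R=s["ee_rot"];print(p,s["force"].round(2),s["gripper_width"])
print("cam",ray(c,(0,0))[0])
for d in (0,-.019,-.054):print(d,proj(c,p+R[:,2]*d))
for n,q in [("bolt",[.5420,-.0258,.103]),("tongue",[.5106,-.0192,.0855]),("end",[.4885,-.0146,.0855]),("wrench",[.384,-.041,.005])]:print(n,proj(c,q))
cv2.imwrite("pics/w16.png",im)
E
```

```text
[ 0.51382002 -0.0194657   0.0644913 ] [ 0.51 -0.45 -0.46] -0.00016375881523734065
cam [ 0.5914515  -0.03680292  0.23212439]
0 [[320.12252562 243.85612441]]
-0.019 [[320.03574565 259.40946361]]
-0.054 [[319.81415374 299.12478261]]
bolt [[320.43101688 222.28672015]]
tongue [[320.72263663 266.33431352]]
end [[320.91103956 302.39086321]]
wrench [[373.92104328 339.30190905]]
```

View pics/w16.png

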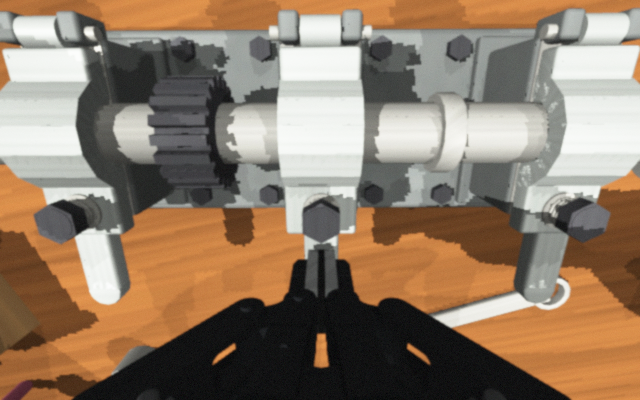

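```bash
python3 - <<'E'
from workcell import readout, camera
from h import *
s=readout.state();c=camera("scene");im=c["color"][:,:,::-1].copy()
p=s["eef_pos"];R=s["ee_rot"]
pts={"tcp":p,"gp":p-R[:,2]*.019,"tong":[.5106,-.0192,.080],"end":[.4885,-.0146,.0855]}
z=cv2.resize(im[170:250,280:380],None,fx=8,fy=8,interpolation=cv2.INTER_CUBIC)
for k,q in pts.items():
    u=proj(c,q)[0];print(k,u.round(1));v=((u-[280,170]+.5)*8).astype(int);cv2.circle(z,tuple(int(i) for i in v),3,(0,0,255) if k in("tcp","gp") else (0,255,0),-1)
cv2.imwrite("pics/s17.png",z[:600])
T=camera("top")
S0=cv2.imread("pics/scene0.png");
o1,d1=ray(T,(314.8,215.8));o2,d2=ray(c,(333.8,208.2))
A=np.c_[d1,-d2];k=np.linalg.lstsq(A,o2-o1,rcond=None)[0];print(o1+d1*k[0],o2+d2*k[1])
E
```

```text
tcp [325.7 214.5]
gp [325.9 211. ]
tong [326.8 211.1]
end [334.1 206.9]
[ 0.4922974  -0.01606297  0.08193363] [ 0.49009714 -0.01355217  0.08173908]
```

View pics/s17.png

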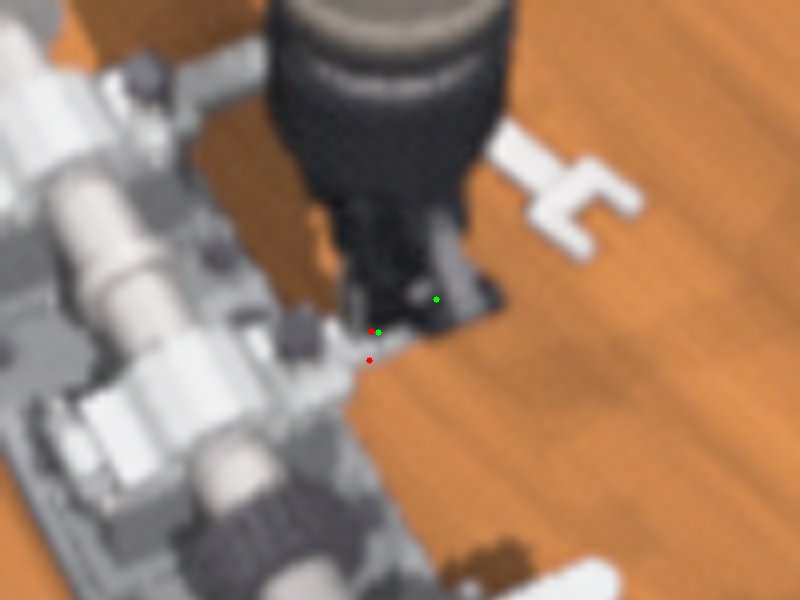

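```bash
python3 - <<'E'
from workcell import readout, camera
from h import *
s=readout.state();c=camera("wrist")
p=s["eef_pos"];R=s["ee_rot"]
for d in (0,-.01,-.019,-.03):print(d,proj(c,p+R[:,2]*d-R[:,1]*.011)[0].round(1),proj(c,p+R[:,2]*d+R[:,1]*.011)[0].round(1))
E
python3 -m pendant '{"claw":[1,1,1,1,1,1,1],"xyz":[[0,0,0],[0,0,0],[0,0,0],[0,0,0],[0,0,0],[-1,0,-4],[0,0,-4]],"turn":[[0,0,0],[0,0,0],[0,0,0],[0,0,0],[0,0,0],[0,0.5,0],[0,0,0]]}'
```

```text
0 [320.2 226.8] [320.2 260.3]
-0.01 [320.1 233.8] [320.2 268.9]
-0.019 [320.1 240.8] [320.1 277.3]
-0.03 [320.  250.4] [320.1 288.9]
time: 16.77
eef_pos: [0.5133, -0.0195, 0.0566]
ee_rot: [[-0.208, -0.978, 0.0], [-0.978, 0.208, 0.0], [-0.0, -0.0, -1.0]]
force: [-0.1, -0.6, -0.4]
gripper_width: 0.0829
```

```bash
python3 -m pendant '{"claw":[1,1,1],"xyz":[[-2,0,-5],[0,0,-5],[0,0,0]],"turn":[[0,0,0],[0,0,0],[0,0,0]]}'; python3 - <<'E'
from workcell import readout, camera
from h import *
for n in ("wrist","scene"):
    c=camera(n);im=c["color"][:,:,::-1]
    a,b,e,f=(130,330,160,480) if n=="wrist" else (160,280,260,400)
    k=2.5 if n=="wrist" else 5
    cv2.imwrite(f"pics/{n}18z.png",cv2.resize(im[a:b,e:f],None,fx=k,fy=k,interpolation=cv2.INTER_CUBIC))
E
```

```text
time: 17.02
eef_pos: [0.5102, -0.0195, 0.0444]
ee_rot: [[-0.208, -0.978, -0.002], [-0.978, 0.208, 0.0], [0.0, 0.002, -1.0]]
force: [-0.3, 0.3, -0.0]
gripper_width: 0.0851
```

View pics/wrist18z.png

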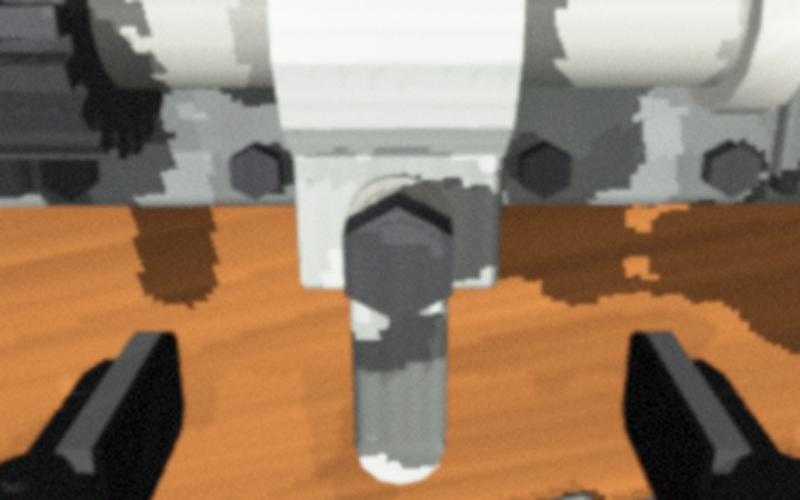

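View pics/scene18z.png

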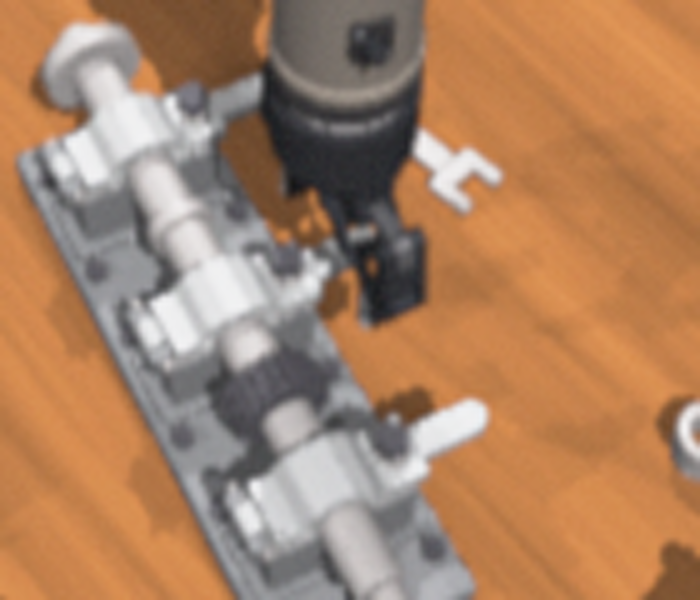

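The fingers now straddle tongue 2 well below its faces. Closing again.

```bash
python3 -m pendant '{"claw":[-1,-1,-1,-1,-1,-1,-1,-1],"xyz":[[0,0,0],[0,0,0],[0,0,0],[0,0,0],[0,0,0],[0,0,0],[0,0,0],[0,0,0]],"turn":[[0,0,0],[0,0,0],[0,0,0],[0,0,0],[0,0,0],[0,0,0],[0,0,0],[0,0,0]]}'; python3 - <<'E'
from workcell import readout, camera
from h import *
for n in ("wrist","scene"):
    c=camera(n);im=c["color"][:,:,::-1]
    a,b,e,f=(130,330,160,480) if n=="wrist" else (160,280,260,400)
    k=2.5 if n=="wrist" else 5
    cv2.imwrite(f"pics/{n}19z.png",cv2.resize(im[a:b,e:f],None,fx=k,fy=k,interpolation=cv2.INTER_CUBIC))
E
```

```text
time: 17.78
eef_pos: [0.5116, -0.0191, 0.0461]
ee_rot: [[-0.207, -0.978, 0.001], [-0.978, 0.207, 0.0], [-0.001, -0.001, -1.0]]
force: [0.1, -0.1, -0.2]
gripper_width: 0.0162
```

View pics/wrist19z.png

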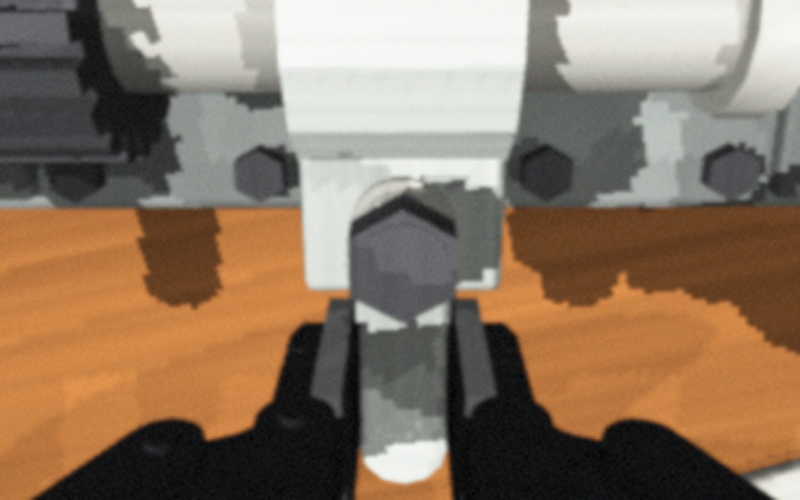

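View pics/scene19z.png

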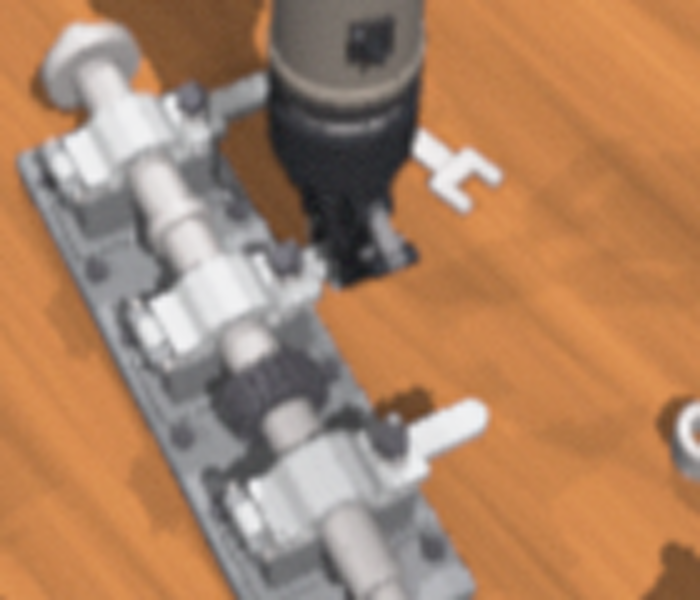

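Gripped: the width is 16 mm on the 18 mm tongue, with pads visible on both sides. Now I'll lift along the hinge arc, tilting partly, and check the force.

```bash
python3 -m pendant '{"claw":[-1,-1],"xyz":[[-1,0,8],[0,0,8]],"turn":[[0.5,2.5,0],[0.5,2.5,0]]}'; python3 - <<'E'
from workcell import readout
s=readout.state();print(s["q"].round(2),s["moment"].round(2))
E
```

```text
time: 18.05
eef_pos: [0.5099, -0.0187, 0.0613]
ee_rot: [[-0.206, -0.975, -0.087], [-0.979, 0.205, 0.018], [-0.0, 0.089, -0.996]]
force: [2.6, 0.1, -6.5]
gripper_width: 0.0165
[ 0.29  0.39 -0.39  1.93  0.15  0.94 -1.95] [-0.07 -0.62  0.03]
```

The cap moves with small force. Continuing along the arc.

```bash
python3 -m pendant '{"claw":[-1,-1,-1],"xyz":[[1,0,11],[1,0,11],[2,0,11]],"turn":[[0.7,3.4,0],[0.7,3.4,0],[0.7,3.4,0]]}'
```

```text
time: 18.3
eef_pos: [0.5131, -0.0194, 0.0932]
ee_rot: [[-0.205, -0.941, -0.268], [-0.979, 0.198, 0.056], [0.0, 0.274, -0.962]]
force: [3.7, -1.0, -8.0]
gripper_width: 0.0163
```

```bash
python3 -m pendant '{"claw":[-1,-1,-1],"xyz":[[3,-1,10],[4,-1,10],[5,-1,10]],"turn":[[0.6,3,0],[0.6,3,0],[0.6,3,0]]}'; python3 -m pendant '{"claw":[-1,-1],"xyz":[[0,0,0],[0,0,0]],"turn":[[0,0,0],[0,0,0]]}'; python3 - <<'E'
from workcell import readout, camera
from h import *
for n in ("wrist","scene","top"):
    c=camera(n);im=c["color"][:,:,::-1];cv2.imwrite(f"pics/{n}20.png",im)
    if n=="scene": cv2.imwrite(f"pics/{n}20z.png",cv2.resize(im[150:350,250:480],None,fx=3,fy=3,interpolation=cv2.INTER_CUBIC))
s=readout.state();print(s["eef_pos"],s["ee_rot"].round(3).tolist(),s["force"].round(2),s["q"].round(2),s["qd"].round(3))
E
```

```text
time: 18.55
eef_pos: [0.5251, -0.0219, 0.1208]
ee_rot: [[-0.206, -0.883, -0.423], [-0.979, 0.186, 0.089], [-0.0, 0.432, -0.902]]
force: [3.1, -0.3, -9.1]
gripper_width: 0.0163
time: 18.72
eef_pos: [0.5248, -0.0217, 0.1199]
ee_rot: [[-0.205, -0.88, -0.429], [-0.979, 0.184, 0.091], [-0.001, 0.438, -0.899]]
force: [-3.0, 0.3, 2.3]
gripper_width: 0.0163
[ 0.52525462 -0.02181113  0.12027756] [[-0.205, -0.881, -0.425], [-0.979, 0.185, 0.09], [-0.001, 0.435, -0.9]] [-0.28 -0.45 -1.03] [ 0.28  0.58 -0.38  1.57  0.08  1.47 -1.89] [-0.    -0.007 -0.001  0.002  0.001 -0.005 -0.   ]
```

View pics/scene20z.png

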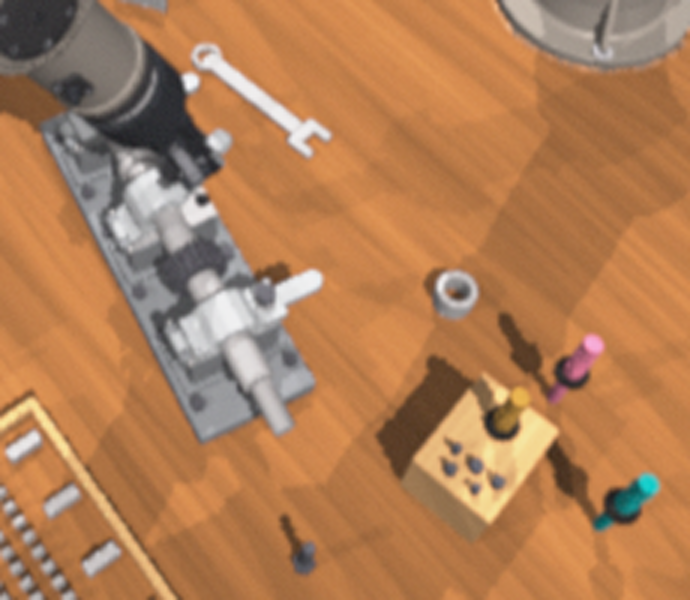

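View pics/wrist20.png

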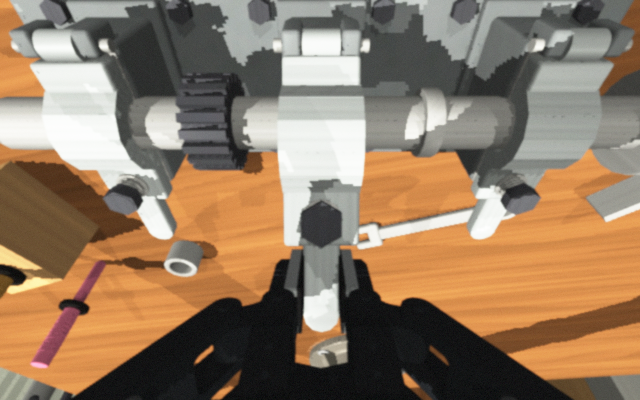

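View pics/top20.png

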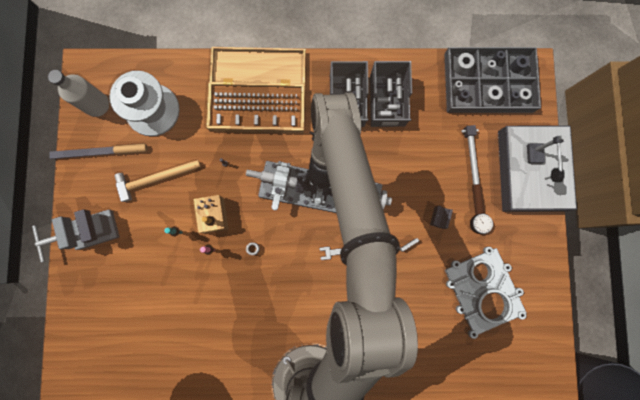

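The cap is open and held, and the rod stands upright in its hole. I'll measure the angle from the bolt head in the wrist view (321,222) and the tongue end (321,328).

```bash
python3 -m pendant '{"claw":[-1,-1],"xyz":[[7,-2,9],[0,0,0]],"turn":[[0.6,3,0],[0,0,0]]}'; python3 - <<'E'
from workcell import readout, camera
from h import *
s=readout.state();c=camera("wrist");cv2.imwrite("pics/w21.png",c["color"][:,:,::-1])
print(s["eef_pos"],s["force"].round(2),s["gripper_width"])
x0=np.array([.5775,-.034]);yaw=-.208;u=np.array([np.cos(yaw),np.sin(yaw)]);h=x0+.044*u
gp=s["eef_pos"]-.019*s["ee_rot"][:,2]
for th in (.5,.6,.7,.8,.9,1.0):
    f=lambda a,b:[*(h+u*(a*np.cos(th)+b*np.sin(th))),.08+(-a*np.sin(th)+b*np.cos(th))]
    t=np.array(f(-.113,0))
    print(th,proj(c,[f(-.081,.023),f(-.135,.0)]).round(1).tolist(),"gp-tongue mm",(1e3*np.linalg.norm(gp-t)).round(1))
E
```

```text
time: 19.03
eef_pos: [0.5307, -0.023, 0.1283]
ee_rot: [[-0.205, -0.858, -0.471], [-0.979, 0.18, 0.099], [-0.0, 0.482, -0.876]]
force: [-1.1, -0.2, -2.7]
gripper_width: 0.0165
[ 0.53070564 -0.02302883  0.12830681] [-1.06 -0.19 -2.73] 0.016537232422782155
0.5 [[322.3, 224.4], [321.9, 290.7]] gp-tongue mm 19.5
0.6 [[322.4, 225.6], [322.0, 303.4]] gp-tongue mm 10.5
0.7 [[322.5, 225.0], [322.1, 315.7]] gp-tongue mm 8.7
0.8 [[322.6, 222.3], [322.2, 327.7]] gp-tongue mm 16.7
0.9 [[322.7, 217.1], [322.3, 338.9]] gp-tongue mm 26.8
1.0 [[322.8, 209.0], [322.5, 349.2]] gp-tongue mm 37.2
```

View pics/w21.png

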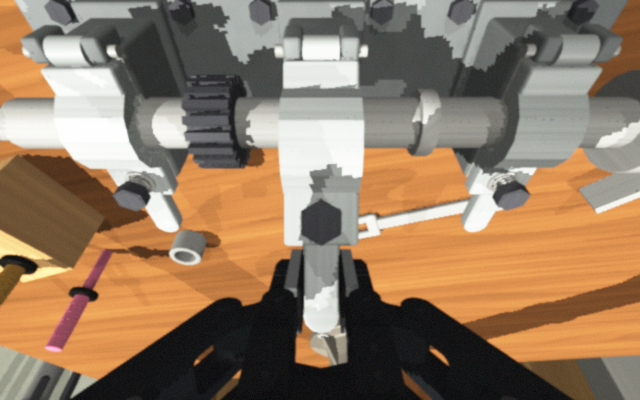

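The picture gives bolt 2 at (321,222) and the tongue end at (322,331), which puts the cap at about 0.8 rad (45°). The grasp point is about 17 mm from the tongue point. I'll settle and check the state.

```bash
python3 -m pendant '{"claw":[-1,-1,-1],"xyz":[[0,0,0],[0,0,0],[0,0,0]],"turn":[[0,0,0],[0,0,0],[0,0,0]]}'; python3 - <<'E'
from workcell import readout, workorder
s=readout.state();print(s["qd"].round(3),s["gripper_width"],s["eef_pos"])
print(workorder.job_done())
E
```

```text
time: 19.33
eef_pos: [0.5298, -0.0229, 0.1271]
ee_rot: [[-0.204, -0.862, -0.465], [-0.979, 0.18, 0.096], [0.001, 0.475, -0.88]]
force: [-0.1, 0.3, -2.6]
gripper_width: 0.0165
[ 0.001 -0.016  0.     0.02   0.005 -0.027 -0.004] 0.016470482464722516 [ 0.52982611 -0.02287625  0.12706121]
the job is handed in; nothing more can be done
None
```

I found the loose bolt (bolt 2, in the middle), lifted its cap to about 45° and handed the job in at 19.3 s with the gripper still holding it. The hand-in reports no verdict.

- **Tapping:** I touched the rod down on bolts 1, 2 and 3 in that order. Bolts 1 and 3 stopped hard at about 7 N and 15 N. Bolt 2 sank about 5 mm at about 1.6–5 N. I read the forces between moves, and all were well under the 50 N limit.
- **Rod:** It is back in its hole with the guard on the block, let go. It still stood upright there in the last scene picture.
- **Cap:** The last wrist picture puts cap 2 at about 0.8 rad. The arm was nearly still, the gripper opening was 16.5 mm on the tongue, and the grasp point was about 17 mm from the tongue point.

- **First grip missed:** The fingers shut without taking the tongue, and the pads appeared to sit higher than I had reckoned. I opened, went down about 20 mm and gripped properly, and nothing was disturbed.
- **Seating force:** Seating the rod pressed the guard on the block with about 32 N, close to the 40 N limit.
- **Bystanders:** Those visible in the last pictures look unmoved. I checked this by eye only, and the arm hid part of the scene.

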